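# Pack the checkers away and clamp the cover

## Robot

A 7-joint arm with a two-finger parallel gripper is mounted at the origin on the work surface. World frame = base frame: x ahead of the robot, y to its left, z up, the work surface at z = 0. Lengths are in m, angles in rad, forces in N, time in s.
With the tool pointing down it reaches from about 0.4 to 0.925 m from the base axis. Payload 5.6 kg.
Tool frame: the origin (TCP) lies between the finger pads; the fingertips stand 17 mm ahead of it and the grasp point (between the pads) lies 2 mm behind it; z points along the fingers, y is the direction in which the jaws open and shut (so a half turn about z gives the same grasp; the last joint's range is limited). The gripper opens to 85 mm and grips with 20 to 120 N. Pads are 22 mm wide; open, the fingers measure 114 mm over their backs; the gripper's body (76 mm by 85 mm) begins 54 mm behind the grasp point. The pads swing forward as they close: fully open they stand 13 mm farther back than shut.
Start: joints at [-1.299, 0.468, -0.012, 1.603, 0.006, 1.071, -0.056], TCP at [0.201, 0.618, 0.248] pointing down, gripper open.
Joint ranges: [-2.53, 2.53], [-0.31, 2.02], [-1.57, 1.55], [0.28, 2.44], [-1.29, 4.43], [0.15, 1.84], [-2.92, 2.92]. Speed limits (rad/s): [2.57, 2.57, 3.14, 3.14, 3.14, 3.14, 3.14].

## Interface

Orientations are given as a unit quaternion [w, x, y, z].
In Python, from rig import robot, capture, boxes_of, mark_of gives the robot as it stands.
- The arm moves only by the shell command python3 -m creep 'ROWS' [FORCE]. ROWS is JSON, a list of rows, each a list of 7 numbers: the shift along the tool's x, y, z in cm, then the turn, a rotation vector about the tool's x, y, z in rad, then the opening in per cent of the stroke, from 0 (shut) to 100 (fully open). In form: [[dx, dy, dz, ax, ay, az, claw], ...]. A call has 1 to 20 rows; each row is the pose to reach, as a shift and turn from the pose commanded when the call began, along the tool's axes at that moment; what a row does not reach only later rows make up. A row lasts 1/12 s, in which the tool goes at most 41.7 mm and 7.16 degrees, less where a joint would pass 70% of its speed; a pose out of reach is approached as far as the arm can. A call with a gripper value outside its range is refused whole. The fingers move at their own pace and stop on an object; FORCE is the grip in N (left out, the last holds). Time passes only in rows, so rows that repeat a pose let the fingers close. It gives the time, the measured TCP pose, the force and the opening at its end, in the units of the state.
- robot.observe(): the state, without advancing time (a new reading comes with each control period).
- capture(name): name is "side" or "top"; returns a dict with "image" (400x640x3 uint8, red, green, blue), "fx", "fy", "cx", "cy" (pixels), "R" (3x3) and "t" (3): a world point X has camera coordinates R X + t. Camera axes: x right, y down, z forward; pixel columns grow to the right and rows downward; lengths in m; the calibration is good to about 2 mm. A picture is of the moment at which its call begins. There is no depth.
- robot.finish_job(): hands the job in, once; it reports no verdict.
Trained networks look in the newest picture that a camera, given by its name, has taken for a name from the list of things; names that differ only in an ending like _2 or _b are one class to them, and where a whole thing is asked for, a point or a joint stands for the part that bears it (a point fixed in the world has none). Each returns a list of dicts, best first, with "conf" (0 to 1); they miss things now and then, are a little off and sometimes report something else, mostly with a low value. They report only what shows in the picture. A call takes as long as a camera call.
- boxes_of(camera, thing): "position" ([column, row] in pixels, amid what is visible of it).
- mark_of(camera, thing): "position" ([column, row] in pixels: a listed point, or the origin of a listed thing).
The state is a dict: "clock": time; "q": joint angles; "qvel": joint speeds; "joint_efforts": joint torques, N m; "position": TCP position; "tcp_rot": TCP orientation; "wrist_force": force on the tool from outside, world axes, zero at the start; "torque": the same for the moment, N m; "gripper_width": opening from 0.0 (shut) to 1.0 (fully open).
Only numpy, scipy, OpenCV 4.12 (cv2) and the standard library are available. Lean on these libraries where they do the work, as an engineer would, in place of code of your own. Each camera call takes 0.05 s, during which the arm holds its last target.

## Task

Turn the clamp knob on the checker magazine fully loose, slide the cover fully aside and stack checkers flat in the tube, on the ones already there, until the top of the stack reaches the black line. Put the checkers left over in the glass bowl, slide the cover fully shut over the tube again and turn the knob back tight. Do not disturb the dice popper or the teaspoon and do not tip the bowl over.

Things in the scene. Friction and masses are not known exactly. Their poses are not given: they have to be found in the camera images.
- magazine: the fixed checker magazine: wooden base plate 152 x 270 x 10 mm (x -54 to +98, y -85 to +185 mm of its origin) with a clear upright tube and, on the tube's +x side, a rail carrying a sliding cover. Origin on the tube's axis at the table; y runs along the rail, the way the cover opens. The rail bar lies at x +66 to +86 mm, its top 94 mm above the table
- tube_floor (a point): centre of the tube's floor, on its axis, 10 mm above the table; axes as the magazine's. Tube: bore 66 mm, wall 5 mm, two shells on the +y and -y sides, rim 94 mm above the table; finger slots about 37 mm wide run the full height on the +x and -x sides, so a checker held across its diameter with fingers on the +x and -x sides can be lowered to any depth
- tube_mark (a point): the black line round the tube, point on the tube's axis, 80 mm above the tube's floor (90 mm above the table): the top of five stacked checkers
- cover (a joint): position of the sliding cover in m: 0 = fully shut against its end stop, centred over the tube; grows to 0.125 = slid fully aside along the magazine's +y. Sliding takes about 2 N when the clamp is free; clamped, a pad grips the rail and holds it against more than 20 N
- cover_mid (a point): top of the sliding cover's plate, above the tube's axis when shut, 106 mm above the table. The plate is 104 x 84 x 8 mm (magazine x -42 to +62, y +-42 mm of this point), underside 98 mm above the table, joined to a carriage that rides on the rail
- clamp_knob (a joint): angle of the clamp knob in rad about the upward axis: 0 = tight (its end stop), grows turning counterclockwise seen from above to 1.4 = loose (end stop). The pad leaves the rail from about 0.7 on; turning takes under 0.25 N m and the knob stays where it is left
- knob_grip (a point): the clamp knob on the cover's carriage, a point on its axis (76 mm to +x of the tube's axis), 132 mm above the table: a black wing bar 60 mm long, 16 mm wide, 30 mm high (116 to 146 mm above the table, carriage top at 112 mm), its length along this point's y axis; it turns and travels with knob and cover, and can serve as the handle for sliding the cover
- bowl: loose frosted glass bowl, 184 mm across the rim, 60 mm high, origin at the centre of its underside
- dice_popper: dice popper: white plastic base 132 mm across with a clear dome, 66 mm high, origin at the centre of its underside; a bystander
- teaspoon: stainless teaspoon, 140 mm long, lying along its x axis; a bystander
- checker1: a round plastic checker (white or red, the colour does not matter), 60 mm in diameter, 16 mm thick; origin at its centre, z along its axis (it may lie either face up). May be absent; starts flat on the table
- checker2: a round plastic checker (white or red, the colour does not matter), 60 mm in diameter, 16 mm thick; origin at its centre, z along its axis (it may lie either face up). May be absent; starts flat on the table
- checker3: a round plastic checker (white or red, the colour does not matter), 60 mm in diameter, 16 mm thick; origin at its centre, z along its axis (it may lie either face up). May be absent; starts flat on the table
- checker4: a round plastic checker (white or red, the colour does not matter), 60 mm in diameter, 16 mm thick; origin at its centre, z along its axis (it may lie either face up). May be absent; starts flat on the table
- checker5: a round plastic checker (white or red, the colour does not matter), 60 mm in diameter, 16 mm thick; origin at its centre, z along its axis (it may lie either face up). May be absent; starts flat on the table
- checker6: a round plastic checker (white or red, the colour does not matter), 60 mm in diameter, 16 mm thick; origin at its centre, z along its axis (it may lie either face up). May be absent; starts flat on the table
- checker7: a round plastic checker (white or red, the colour does not matter), 60 mm in diameter, 16 mm thick; origin at its centre, z along its axis (it may lie either face up); starts inside the tube
- checker8: a round plastic checker (white or red, the colour does not matter), 60 mm in diameter, 16 mm thick; origin at its centre, z along its axis (it may lie either face up). May be absent; starts inside the tube

How it is judged:
By the outcome, as a careful person would: the job done as asked, in the order asked, and still so for the second after the job is handed in, with the robot touching nothing.
Of checker1, checker2, checker3, checker4, checker5 only 4 to 5 are there at a start; the rules pass over those that are not, and their reading is None.
Of checker6, checker8 only 1 to 1 are there at a start; the rules pass over those that are not, and their reading is None.
At some moment in a run one of checker1, checker2, checker3, checker4, checker5, checker6 may be knocked a few centimetres aside while the robot is not near it.
Once in a run the grip may slacken for a moment while it holds something.
It also fails if it takes over 208 s, if anything falls off the work surface, if the arm or the gripper's body presses on something with over 40 N, if the wrist force passes 120 N, or if a joint passes its speed limit or range.

## Working session

There is one attempt and no reset: what is moved stays moved. The work goes in short steps, Python scripts to look and compute and a shell command to move; the robot and the scene stay as the last step left them, time stands still between calls to the robot, and variables do not carry over. Pictures are saved under pics/ and viewed, and the job is handed in when it is done.

```bash
ls; mkdir -p pics; python3 - <<'E'
from rig import robot,capture
import cv2
print(robot.observe())
for n in("side","top"):
    c=capture(n);cv2.imwrite(f"pics/{n}0.png",c["image"][:,:,::-1]);print(n,c["fx"],c["fy"],c["cx"],c["cy"],c["R"],c["t"])
E
```

```text
pics
{'clock': 0.0, 'q': array([-1.2989895 ,  0.4683956 , -0.01160395,  1.60362487,  0.00598276,
        1.07138965, -0.0563048 ]), 'qvel': array([-0.00071067,  0.00166253, -0.0021326 , -0.00076922,  0.00091084,
       -0.00128576,  0.00013935]), 'joint_efforts': array([ 4.51717269e-04, -5.32380939e+01,  2.15359067e-02, -2.51315886e+01,
        1.14300600e-02,  7.56395602e-03,  5.51567709e-06]), 'position': array([0.20115654, 0.61753706, 0.24732582]), 'tcp_rot': array([-8.58374890e-05,  1.56791732e-01,  9.87631286e-01, -8.87281394e-04]), 'wrist_force': array([-0.13479899, -0.05294313,  0.04215293]), 'torque': array([-0.01360504, -0.02345568, -0.04189615]), 'gripper_width': 1.0027348702643069}
side 393.00945867363225 393.00945867363225 317.3458935291525 200.63941190585658 [[-0.92969049 -0.36812232 -0.01271032]
 [-0.27452574  0.71549406 -0.64242032]
 [ 0.24558342 -0.59376275 -0.76624708]] [0.4808773  0.22663875 0.86952149]
top 435.4512689495148 435.4512689495148 322.63721812511307 199.65491051179342 [[ 0.06066378 -0.99815068 -0.00388952]
 [-0.97526561 -0.05844225 -0.21317012]
 [ 0.21254858  0.01672502 -0.97700736]] [-0.02881984  0.52671383  1.08820809]
```

View pics/side0.png

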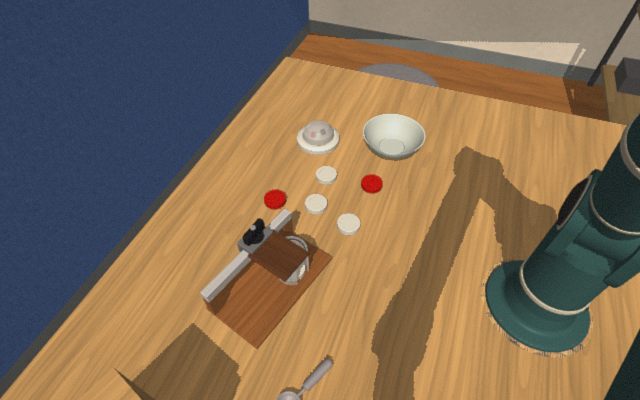

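View pics/top0.png

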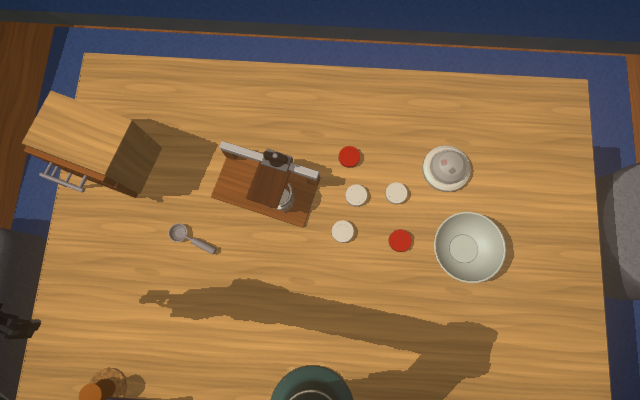

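```bash
cat > h.py <<'E'
from rig import robot,capture,boxes_of,mark_of
import numpy as np,cv2
from scipy.spatial.transform import Rotation as Ro
def ray(c,p):
    d=np.array([(p[0]-c["cx"])/c["fx"],(p[1]-c["cy"])/c["fy"],1.])
    return -c["R"].T@c["t"], c["R"].T@d
def onz(c,p,z):
    o,d=ray(c,p); return (o+d*(z-o[2])/d[2])[:2]
def proj(c,X):
    q=c["R"]@np.array(X)+c["t"]; return np.array([c["fx"]*q[0]/q[2]+c["cx"],c["fy"]*q[1]/q[2]+c["cy"]])
def pose():
    s=robot.observe(); w,x,y,z=s["tcp_rot"]; return s["position"],Ro.from_quat([x,y,z,w]),s
def rows(target,yaw):
    "cm shift and rotvec in tool frame; yaw = world angle of tool y axis (jaw) mod pi, tool z down"
    p,R,s=pose()
    best=None
    for k in (0,1):
        a=yaw+k*np.pi
        y=np.array([np.cos(a),np.sin(a),0]);z=np.array([0,0,-1.]);x=np.cross(y,z)
        T=Ro.from_matrix(np.column_stack([x,y,z])); rv=(R.inv()*T).as_rotvec()
        if best is None or np.linalg.norm(rv)<np.linalg.norm(best):best=rv
    return np.round(R.inv().apply(np.array(target)-p)*100,2),np.round(best,3)
E
python3 - <<'E'
from h import *
H={"magazine":0,"tube_floor":.01,"tube_mark":.09,"cover_mid":.106,"knob_grip":.132,"bowl":0,"dice_popper":0,"teaspoon":0,"checker1":.008}
for n in("side","top"):
    c=capture(n)
    for t in H:
        for r in mark_of(n,t)[:7]: print(n,t,np.round(r["position"],1),round(r["conf"],2),np.round(onz(c,r["position"],H[t]),4))
E
```

```text
side magazine [290.  271.6] 0.65 [0.5377 0.1238]
side tube_floor [290.7 270.2] 0.95 [0.5347 0.1248]
side tube_mark [290.2 248.9] 0.57 [0.5338 0.1169]
side cover_mid [283.5 256.4] 0.86 [0.5341 0.1482]
side knob_grip [252.3 232.3] 0.56 [0.613  0.1316]
side bowl [392.4 149.2] 0.73 [ 0.42   -0.3742]
side bowl [318.9 140.2] 0.72 [ 0.6439 -0.3331]
side dice_popper [318. 139.] 0.68 [ 0.6486 -0.3373]
side teaspoon [305.2 388.3] 0.81 [0.405  0.3476]
side teaspoon [281.6 258.9] 0.29 [0.5709 0.0993]
side teaspoon [253.5 232.5] 0.28 [0.6709 0.0542]
side checker1 [373.5 182.4] 0.87 [ 0.4334 -0.2144]
side checker1 [274.7 201.2] 0.81 [ 0.6618 -0.0535]
side checker1 [315.9 200.9] 0.69 [ 0.5586 -0.0943]
side checker1 [325.3 174.4] 0.51 [ 0.5701 -0.1953]
side checker1 [290.6 267.6] 0.49 [0.5384 0.1175]
side checker1 [319.9 141.6] 0.25 [ 0.6353 -0.3197]
top magazine [281.  197.7] 0.79 [0.5385 0.1193]
top tube_floor [277.  156.2] 0.34 [0.6544 0.1389]
top tube_mark [274.9 192.8] 0.66 [0.5309 0.1255]
top cover_mid [267.6 186.4] 0.92 [0.5427 0.1433]
top knob_grip [274.  155.4] 0.59 [0.6173 0.1304]
top bowl [462.  248.9] 0.78 [ 0.4268 -0.3789]
top dice_popper [445.7 171.8] 0.73 [ 0.6401 -0.335 ]
top teaspoon [196. 240.] 0.96 [0.4076 0.3398]
top checker1 [347.3 152.4] 0.75 [ 0.6779 -0.0571]
top checker1 [400.3 240.8] 0.6 [ 0.4376 -0.2113]
top checker1 [340.9 233.1] 0.58 [ 0.4488 -0.051 ]
top checker1 [354.4 195.4] 0.56 [ 0.5553 -0.0826]
top checker1 [282.  199.5] 0.48 [0.5319 0.1152]
```

```bash
python3 - <<'E'
import cv2,numpy as np
a=cv2.imread("pics/top0.png")[125:235,200:330];b=cv2.imread("pics/side0.png")[195:355,195:345]
cv2.imwrite("pics/z0.png",cv2.resize(a,None,fx=6,fy=5.4,interpolation=2)); cv2.imwrite("pics/z1.png",cv2.resize(b,None,fx=3.7,fy=3.7,interpolation=2))
E
```

```text
(no output)
```

View pics/z0.png

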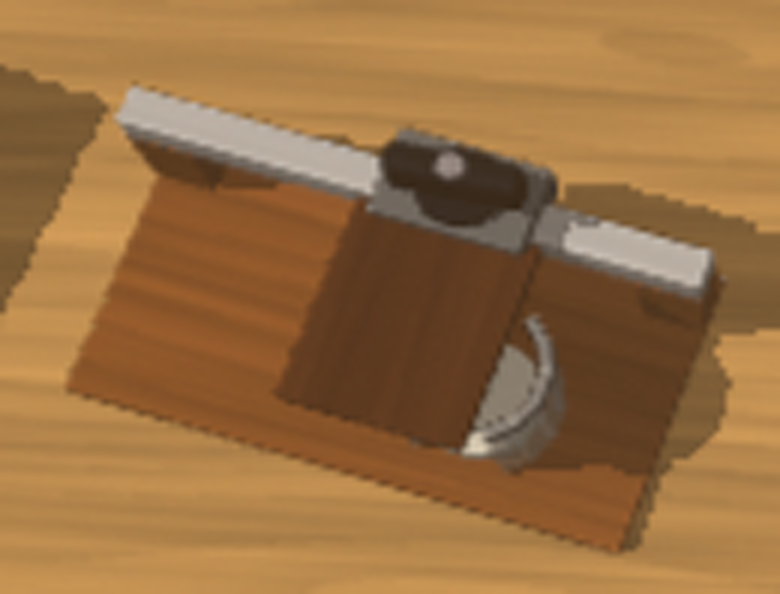

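View pics/z1.png

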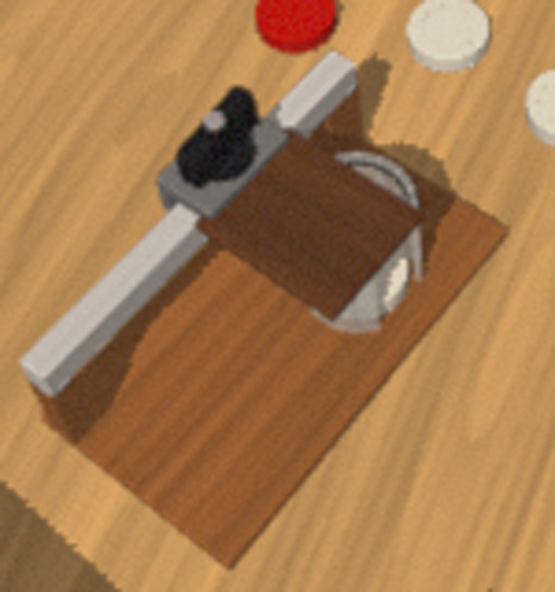

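```bash
cat > fit.py <<'E'
from h import *
from scipy.optimize import least_squares
ct=capture("top");cs=capture("side")
P=[(ct,(210.8,196.9),-54,185,10),(ct,(304.2,227.2),-54,-85,10),(cs,(257.7,348.2),-54,185,10),(cs,(332.3,257.2),-54,-85,10),
(ct,(221.7,141.3),86,'a',94),(ct,(219.2,147.6),66,'a',94),(ct,(318.7,171.3),86,'b',94),(cs,(290.9,213.4),66,'b',94),(cs,(286.1,209.1),86,'b',94),(cs,(200.9,292.8),86,'a',94),(cs,(208.5,299.9),66,'a',94)]
def f(v,full=False):
    x,y,th,a,b=v;o=[]
    for c,p,mx,my,z in P:
        my={'a':a*1000,'b':b*1000}.get(my,my)
        X=np.array([x+np.cos(th)*mx/1e3-np.sin(th)*my/1e3,y+np.sin(th)*mx/1e3+np.cos(th)*my/1e3,z/1e3])
        o.append(proj(c,X)-p)
    return np.array(o) if full else np.ravel(o)
r=least_squares(f,[.535,.12,.2,.185,-.085],loss="soft_l1");print(r.x,np.round(f(r.x,True),1).tolist())
E
python3 fit.py
```

```text
[ 0.52982609  0.12164899 -0.25421894  0.18372454 -0.08317259] [[-1.4, 1.0], [-1.6, 0.8], [-0.1, -0.3], [0.5, -1.2], [-0.8, 0.2], [-1.0, 0.8], [-1.0, 0.4], [0.1, -1.5], [-1.7, -1.0], [-0.1, -1.1], [-0.7, -2.9]]
```

```bash
python3 - <<'E'
from h import *
ct=capture("top");cs=capture("side")
O=np.array([.5298,.1216]);th=-.254
R=np.array([[np.cos(th),np.sin(th)],[-np.sin(th),np.cos(th)]])
def m(c,p,z): print(np.round(R@(onz(c,p,z)-O)*1e3,1))
m(cs,(285.5,281.5),.106);m(cs,(308.5,252.6),.106)
m(ct,(200+275/6,125+393/5.4),.106);m(ct,(200+465/6,125+450/5.4),.106)
print("cap");m(ct,(275,155.6),.15);m(cs,(195+213/3.7,195+122/3.7),.15)
print("bar");m(ct,(200+385/6,125+160/5.4),.146);m(ct,(200+555/6,125+188/5.4),.146)
m(cs,(195+195/3.7,195+178/3.7),.146);m(cs,(195+240/3.7,195+92/3.7),.146)
E
```

```text
[-43.3  70.3]
[-39.8 -11.6]
[-37.7  66.5]
[-38.6 -18.3]
cap
[77.8 24.1]
[74.4 30.1]
bar
[73.  51.3]
[ 81.9 -19.8]
[59.  62.6]
[78.5  3. ]
```

```bash
python3 - <<'E'
from h import *
print(rows([.610,.1286,.248],-.12)); p,R,s=pose(); print(R.as_matrix().round(3))
E
```

```text
(array([-5.402e+01, -3.388e+01,  3.000e-02]), array([ 0.   , -0.   ,  1.376]))
[[-0.951  0.31   0.   ]
 [ 0.31   0.951  0.   ]
 [-0.     0.    -1.   ]]
```

```bash
python3 -m creep '[[-10,-6,0,0,0,0.3,70],[-20,-12,0,0,0,0.6,70],[-30,-18,0,0,0,0.9,70],[-54,-33.9,0,0,0,1.376,70],[-54,-33.9,0,0,0,1.376,70],[-54,-33.9,0,0,0,1.376,70],[-54,-33.9,0,0,0,1.376,70],[-54,-33.9,0,0,0,1.376,70],[-54,-33.9,0,0,0,1.376,70],[-54,-33.9,0,0,0,1.376,70],[-54,-33.9,0,0,0,1.376,70],[-54,-33.9,0,0,0,1.376,70],[-54,-33.9,0,0,0,1.376,70],[-54,-33.9,0,0,0,1.376,70],[-54,-33.9,0,0,0,1.376,70],[-54,-33.9,0,0,0,1.376,70],[-54,-33.9,0,0,0,1.376,70],[-54,-33.9,0,0,0,1.376,70],[-54,-33.9,0,0,0,1.376,70],[-54,-33.9,0,0,0,1.376,70]]' 30
python3 - <<'E'
from h import *
print(rows([.610,.1286,.15],-.12)); 
for n in("side","top"):
    c=capture(n);cv2.imwrite(f"pics/{n}1.png",c["image"][:,:,::-1])
E
```

```text
clock: 2.97
position: [0.6088, 0.1308, 0.2482]
tcp_rot: [-0.001, 0.747, 0.665, 0.0]
wrist_force: [-0.4, -0.2, -0.5]
gripper_width: 0.698
(array([-0.21,  0.15,  9.82]), array([-0.001, -0.001,  0.003]))
```

View pics/side1.png

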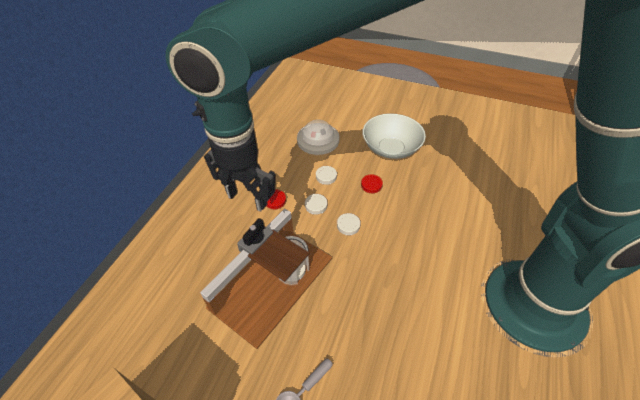

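View pics/top1.png

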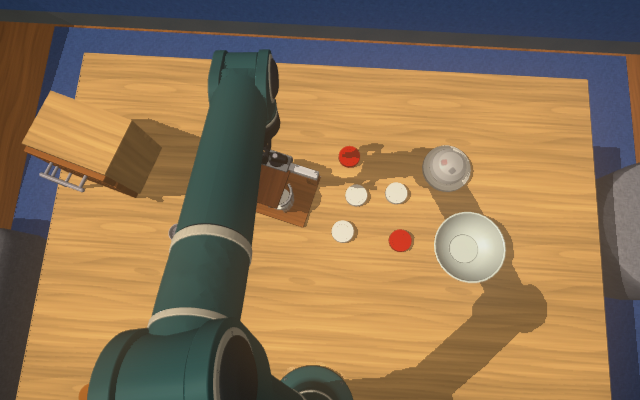

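```bash
python3 -m creep '[[-0.1,0.1,3,0,0,0,70],[-0.1,0.1,6,0,0,0,70],[-0.1,0.1,9,0,0,0,70],[-0.1,0.1,10,0,0,0,70],[-0.1,0.1,10.5,0,0,0,70],[-0.1,0.1,11,0,0,0,70],[-0.1,0.1,11.2,0,0,0,70],[-0.1,0.1,11.2,0,0,0,70],[-0.1,0.1,11.2,0,0,0,70]]' 30
python3 - <<'E'
from h import *
print(rows([.610,.1286,.136],-.12)); 
for n in("side",):
    c=capture(n);cv2.imwrite(f"pics/{n}2.png",cv2.resize(c["image"][150:320,170:370,::-1],None,fx=4,fy=3.5))
E
```

```text
clock: 3.82
position: [0.6114, 0.1275, 0.1376]
tcp_rot: [0.0, 0.748, 0.663, 0.001]
wrist_force: [0.5, -0.2, 0.5]
gripper_width: 0.699
(array([ 0.09, -0.15,  0.16]), array([ 0.002, -0.001, -0.   ]))
```

View pics/side2.png

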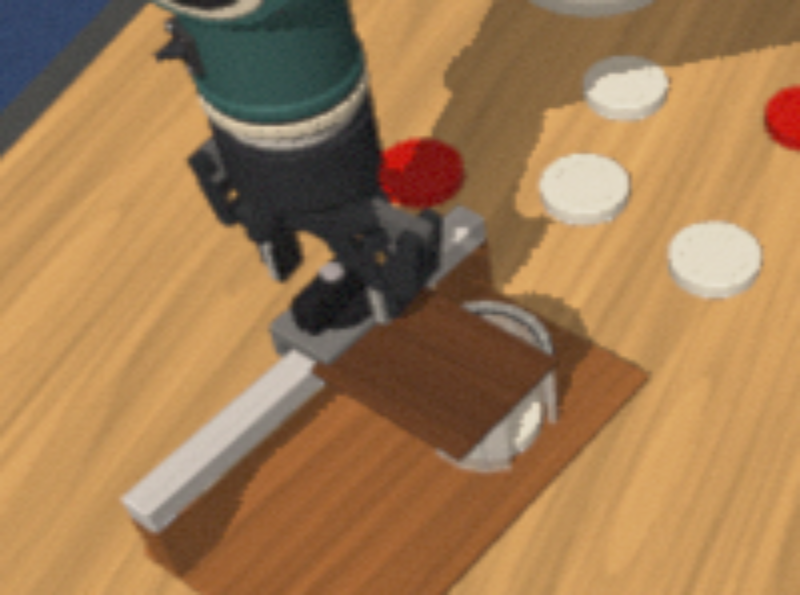

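```bash
python3 -m creep '[[0,0,0.2,0,0,0,50],[0,0,0.2,0,0,0,30],[0,0,0.2,0,0,0,20],[0,0,0.2,0,0,0,10],[0,0,0.2,0,0,0,10],[0,0,0.2,0,0,0,10],[0,0,0.2,0,0,0,10],[0,0,0.2,0,0,0,10]]' 40
python3 - <<'E'
from h import *
p,R,s=pose();print(R.as_matrix().round(3),s['torque'],s['gripper_width'])
E
```

```text
clock: 4.53
position: [0.6123, 0.1276, 0.1348]
tcp_rot: [0.001, 0.748, 0.663, 0.002]
wrist_force: [4.3, 0.3, -1.8]
gripper_width: 0.177
[[ 0.12   0.993  0.004]
 [ 0.993 -0.12   0.   ]
 [ 0.001  0.004 -1.   ]] [ 0.10225858 -0.75014819  0.01574664] 0.1765880318794375
```

```bash
python3 -m creep '[[0,0,0,0,0,-0.1,10],[0,0,0,0,0,-0.2,10],[0,0,0,0,0,-0.3,10],[0,0,0,0,0,-0.4,10],[0,0,0,0,0,-0.5,10],[0,0,0,0,0,-0.6,10],[0,0,0,0,0,-0.7,10],[0,0,0,0,0,-0.8,10],[0,0,0,0,0,-0.9,10],[0,0,0,0,0,-1.0,10],[0,0,0,0,0,-1.1,10],[0,0,0,0,0,-1.15,10],[0,0,0,0,0,-1.15,10]]' 50
python3 - <<'E'
from h import *
p,R,s=pose();print(R.as_matrix().round(3),s['torque'],s['q'],np.arctan2(R.as_matrix()[1,1],R.as_matrix()[0,1])+.254)
E
```

```text
clock: 5.62
position: [0.6127, 0.1266, 0.1346]
tcp_rot: [0.002, 0.266, 0.964, 0.001]
wrist_force: [7.0, 0.1, -3.7]
gripper_width: 0.177
[[-0.858  0.514  0.004]
 [ 0.514  0.858 -0.   ]
 [-0.004  0.002 -1.   ]] [-0.19347952 -1.15639181  0.12272425] [-0.3501817   0.55382927  0.12400891  1.76150467 -0.08697879  0.82747546
  0.84549921] 1.2853867321593166
```

```bash
python3 -m creep '[[0,0,0,0,0,-0.06,10],[0,0,0,0,0,-0.12,10],[0,0,0,0,0,-0.18,10],[0,0,0,0,0,-0.2,10],[0,0,0,0,0,-0.2,10]]' 50
python3 - <<'E'
from h import *
p,R,s=pose();print(s['torque'],np.arctan2(R.as_matrix()[1,1],R.as_matrix()[0,1])+.254)
E
```

```text
clock: 6.03
position: [0.6124, 0.1266, 0.1346]
tcp_rot: [0.002, 0.172, 0.985, 0.001]
wrist_force: [5.4, 0.2, -2.6]
gripper_width: 0.188
[ 0.00955159 -0.99919578 -1.22248195] 1.479076141937359
```

```bash
python3 - <<'E'
from h import *
p,R,s=pose();d=np.array([np.sin(.254),np.cos(.254),0])
print(R.inv().apply(d*.10)*100)
E
```

```text
[0.91597152 9.9579447  0.01826116]
```

```bash
python3 -m creep '[[0.05,0.5,0,0,0,0.05,10],[0.14,1.5,0,0,0,0.05,10],[0.27,3,0,0,0,0.05,10],[0.41,4.5,0,0,0,0.05,10],[0.55,6,0,0,0,0.05,10],[0.69,7.5,0,0,0,0.05,10],[0.78,8.5,0,0,0,0.05,10],[0.83,9,0,0,0,0.05,10],[0.83,9,0,0,0,0.05,10],[0.83,9,0,0,0,0.05,10]]' 50
python3 - <<'E'
from h import *
p,R,s=pose();print(s['torque'],s['wrist_force'],np.arctan2(R.as_matrix()[1,1],R.as_matrix()[0,1])+.254)
E
```

```text
clock: 6.87
position: [0.6355, 0.2143, 0.1347]
tcp_rot: [0.003, 0.195, 0.981, 0.0]
wrist_force: [8.3, -0.4, -3.2]
gripper_width: 0.181
[-0.08040075 -1.41533734 -0.51233843] [ 8.33237321 -0.36889826 -3.15553737] 1.43156544833018
```

```bash
python3 -m creep '[[0.02,0.25,0,0,0,0,10],[0.04,0.5,0,0,0,0,10],[0.06,0.75,0,0,0,0,10],[0.08,1,0,0,0,0,10],[0.1,1.2,0,0,0,0,10],[0.12,1.5,0,0,0,0,10],[0.12,1.5,0,0,0,0,10]]' 50
```

```text
clock: 7.45
position: [0.6382, 0.2239, 0.1345]
tcp_rot: [0.0, 0.196, 0.981, -0.003]
wrist_force: [-0.1, -9.0, 4.5]
gripper_width: 0.178
```

```bash
python3 -m creep '[[0,-0.2,0,0,0,0,30],[0,-0.4,0,0,0,0,45],[0,-0.4,0,0,0,0,50],[0,-0.4,0,0,0,0,50],[0,-0.4,-3,0,0,0,50],[0,-0.4,-6,0,0,0,60],[0,-0.4,-9,0,0,0,70],[0,-0.4,-12,0,0,0,70],[0,-0.4,-12,0,0,0,70],[0,-20,-12,0,0,0,80],[0,-20,-12,0,0,0,80],[0,-20,-12,0,0,0,80],[0,-20,-12,0,0,0,80],[0,-20,-12,0,0,0,80],[0,-20,-12,0,0,0,80],[0,-20,-12,0,0,0,80],[0,-20,-12,0,0,0,80]]' 50
python3 - <<'E'
from h import *
for n in("side","top"):
    c=capture(n);cv2.imwrite(f"pics/{n}3.png",c["image"][:,:,::-1])
    if n=="side":
      a=c["image"][190:350,190:350,::-1];cv2.imwrite("pics/z3.png",cv2.resize(a,None,fx=3.7,fy=3.7,interpolation=2))
E
```

```text
clock: 8.87
position: [0.5616, 0.0455, 0.2545]
tcp_rot: [0.0, 0.194, 0.981, 0.001]
wrist_force: [0.0, 0.4, -0.4]
gripper_width: 0.8
```

View pics/top3.png

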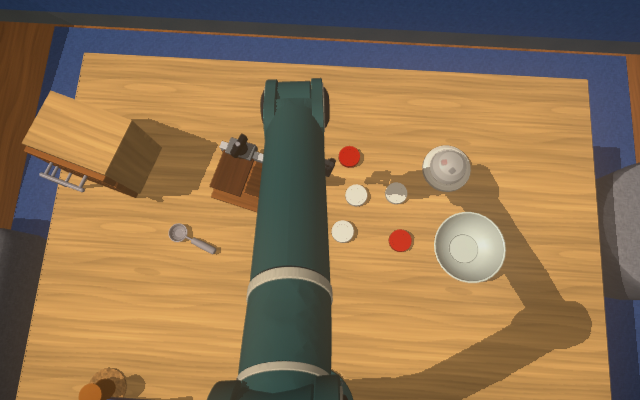

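View pics/z3.png

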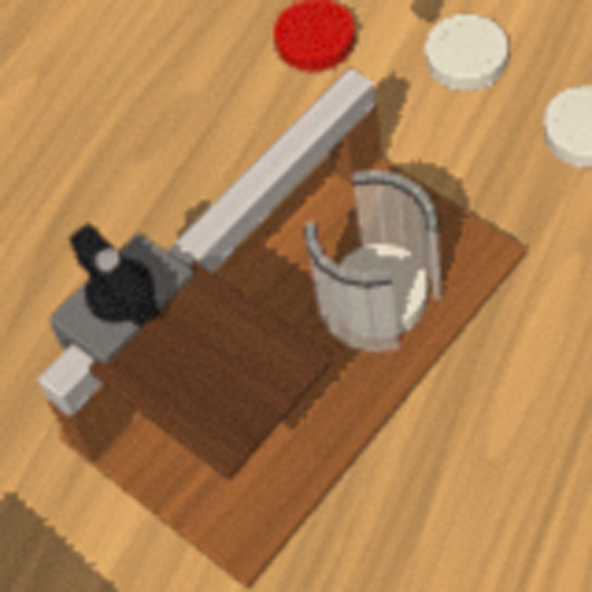

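```bash
python3 - <<'E'
from h import *
c=capture("side"); im=cv2.resize(c["image"][190:350,190:350,::-1],None,fx=5,fy=5,interpolation=2)[180:520,350:780]
O=np.array([.5328,.122])
def circ(z,r,col):
    P=[(proj(c,[O[0]+r*np.cos(a),O[1]+r*np.sin(a),z])-190)*5-[350,180] for a in np.linspace(0,6.283,90)]
    for q in P: cv2.circle(i2,tuple(int(v) for v in q),1,col,-1)
out=[]
for z in (.026,.042):
    i2=im.copy();circ(z,.03,(0,0,255));circ(.094,.038,(0,255,0));circ(.010,.038,(255,0,0));out.append(i2)
cv2.imwrite("pics/z4.png",cv2.resize(np.vstack(out),None,fx=.85,fy=.85) if 0 else np.hstack(out)[:, :860][:, :800] if 0 else cv2.resize(np.hstack(out),(800,316)))
E
```

```text
(no output)
```

View pics/z4.png

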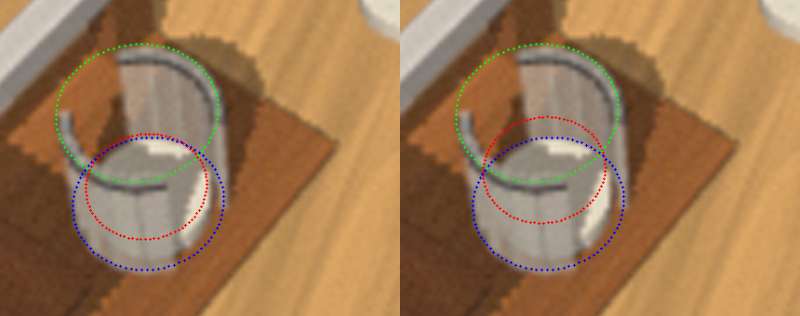

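```bash
cat >> h.py <<'E'
def checkers(name="top",z=.012,c=None,ret_mask=False):
    c=c or capture(name); im=c["image"]; h=cv2.cvtColor(im,cv2.COLOR_RGB2HSV)
    red=((h[:,:,0]<8)|(h[:,:,0]>172))&(h[:,:,1]>170)&(h[:,:,2]>70)
    wh=(h[:,:,1]<60)&(h[:,:,2]>150)
    out=[]
    for nm,m in(("red",red),("white",wh)):
        m=cv2.morphologyEx(m.astype(np.uint8),cv2.MORPH_OPEN,np.ones((3,3)))
        n,l,st,ce=cv2.connectedComponentsWithStats(m)
        for i in range(1,n):
            if 120<st[i,4]<900:
                out.append((nm,int(st[i,4]),int(st[i,2]),int(st[i,3]),np.round(ce[i],1).tolist(),np.round(onz(c,ce[i],z),4).tolist()))
    return out
def yaw():
    p,R,s=pose(); m=R.as_matrix(); return np.arctan2(m[1,1],m[0,1])
E
python3 - <<'E'
from h import *
print(yaw(),rows([.449,-.051,.25],-.257))
E
```

```text
1.1827807557143413 (array([  6.74, -13.26,   0.4 ]), array([ 0.00e+00, -1.00e-03,  1.44e+00]))
```

```bash
python3 -m creep '[[6.7,-13.3,0,0,0,-0.13,100],[6.7,-13.3,0,0,0,-0.13,100],[6.7,-13.3,0,0,0,-0.13,100],[6.7,-13.3,0,0,0,-0.13,100],[6.7,-13.3,0,0,0,-0.13,100],[6.7,-13.3,0,0,0,-0.13,100],[6.7,-13.3,0,0,0,-0.13,100],[6.7,-13.3,0,0,0,-0.13,100],[6.7,-13.3,0,0,0,-0.13,100]]' 30
python3 - <<'E'
from h import *
c=capture("top");im=c["image"]
for r in checkers(c=c):print(r)
a=im[135:230,210:330,::-1];cv2.imwrite("pics/z5.png",cv2.resize(a,None,fx=6,fy=6,interpolation=2)); cv2.imwrite("pics/top5.png",im[:,:,::-1])
c=capture("side")
for r in checkers(c=c):print(r)
E
```

```text
clock: 9.77
position: [0.4496, -0.0519, 0.2541]
tcp_rot: [-0.0, 0.129, 0.992, -0.0]
wrist_force: [0.2, -0.5, 0.2]
gripper_width: 0.998
('red', 393, 23, 22, [399.9, 240.2], [0.4386, -0.2096])
('white', 450, 60, 24, [287.6, 165.2], [0.6294, 0.1071])
('white', 287, 18, 20, [397.5, 192.9], [0.5683, -0.2001])
('red', 325, 21, 19, [371.3, 183.3], [0.4376, -0.2053])
('red', 345, 22, 19, [274.6, 198.9], [0.6638, -0.0578])
('white', 422, 23, 22, [319.4, 9.5], [0.9604, -1.1445])
('white', 158, 19, 29, [375.7, 12.2], [0.7145, -1.2055])
('white', 131, 33, 8, [360.6, 90.4], [0.5979, -0.6144])
('white', 302, 21, 18, [325.8, 174.6], [0.5671, -0.1916])
('white', 351, 22, 20, [315.7, 203.6], [0.5544, -0.0823])
('white', 514, 52, 50, [262.9, 234.8], [0.64, 0.059])
('white', 392, 22, 21, [348.3, 223.8], [0.4522, -0.0502])
('white', 267, 58, 31, [605.7, 237.6], [-0.1501, -0.237])
('white', 260, 21, 18, [286.8, 273.3], [0.5392, 0.1364])
('white', 121, 13, 15, [207.0, 290.6], [0.6888, 0.2417])
('white', 189, 26, 27, [317.8, 374.7], [0.39, 0.3184])
```

View pics/z5.png

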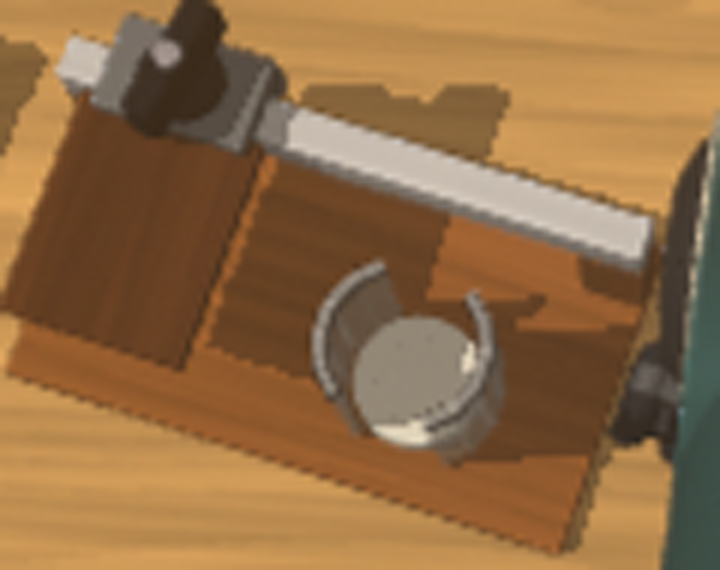

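View pics/top5.png

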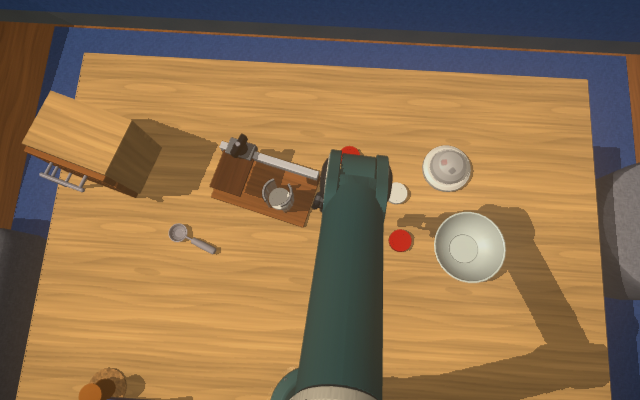

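```bash
python3 - <<'E'
from h import *
O=np.array([.5328,.122]);tiles=[]
for n,(r0,r1,c0,c1) in(("top",(170,220,255,305)),("side",(230,290,262,322))):
    c=capture(n); f=400/(r1-r0)
    for z in (.026,.042):
        im=cv2.resize(c["image"][r0:r1,c0:c1,::-1],(400,400),interpolation=2)
        for (zz,r,col) in((z,.03,(0,0,255)),(.094,.038,(0,255,0)),(.094,.033,(0,255,0)),(.01,.038,(255,0,0))):
            for a in np.linspace(0,6.283,70):
                q=(proj(c,[O[0]+r*np.cos(a),O[1]+r*np.sin(a),zz])-[c0,r0]+.5)*f
                if n=="side": q+=np.array([1.5,.3])*f
                else: q+=np.array([1.2,-.2])*f
                cv2.circle(im,tuple(int(v) for v in q),1,col,-1)
        tiles.append(im)
cv2.imwrite("pics/z6.png",cv2.resize(np.vstack([np.hstack(tiles[:2]),np.hstack(tiles[2:])]),(600,600)))
E
```

```text
(no output)
```

View pics/z6.png

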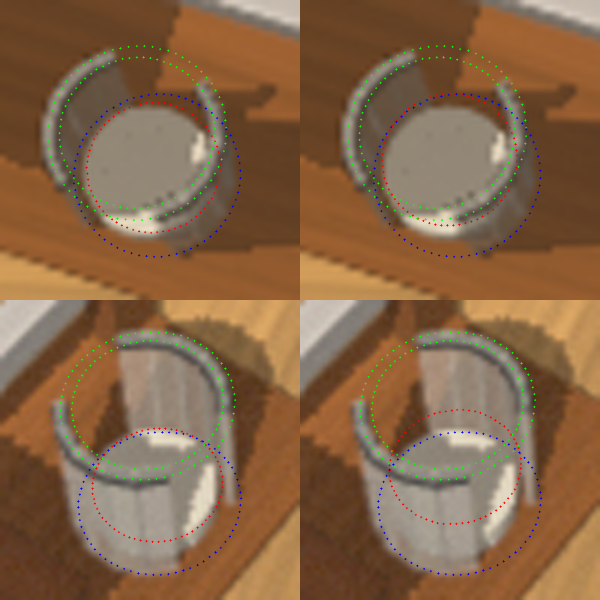

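```bash
python3 -m creep '[[0,0,3,0,0,0,100],[0,0,6,0,0,0,100],[0,0,9,0,0,0,100],[0,0,12,0,0,0,100],[0,0,15,0,0,0,100],[0,0,18,0,0,0,100],[0,0,21,0,0,0,100],[0,0,22,0,0,0,100],[0,0,23,0,0,0,100],[0,0,23.4,0,0,0,100],[0,0,23.4,0,0,0,90],[0,0,23.4,0,0,0,80],[0,0,23.4,0,0,0,70],[0,0,23.4,0,0,0,60],[0,0,23.4,0,0,0,60],[0,0,23.4,0,0,0,60]]' 25
python3 - <<'E'
from h import *
c=capture("side");cv2.imwrite("pics/z7.png",cv2.resize(c["image"][150:250,290:410,::-1],None,fx=6,fy=6,interpolation=2))
E
```

```text
clock: 11.3
position: [0.4497, -0.0531, 0.0219]
tcp_rot: [0.001, 0.13, 0.992, 0.0]
wrist_force: [-0.9, 0.6, 5.9]
gripper_width: 0.683
```

View pics/z7.png

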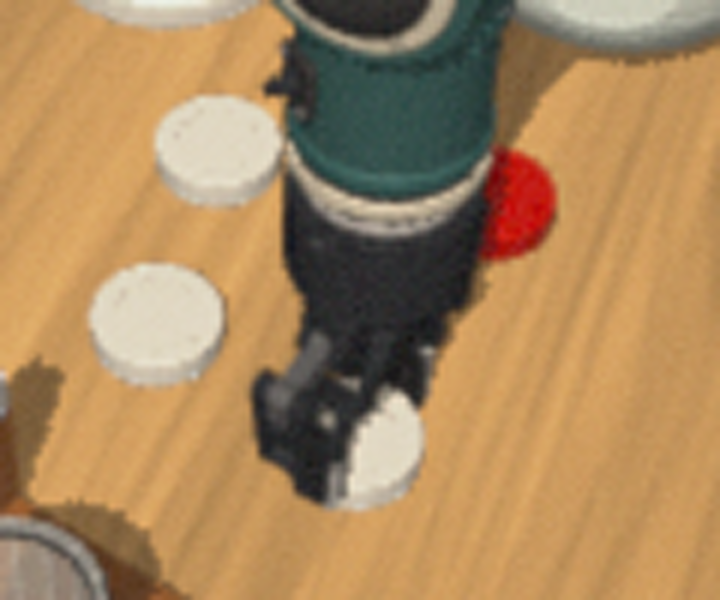

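```bash
python3 -m creep '[[0,0,0,0,0,0,80],[0,0,-0.2,0,0,0,90],[0,0,-0.2,0,0,0.12,95],[0,0,-0.2,0,0,0.24,95],[0,0,-0.2,0,0,0.36,95],[0,0,-0.2,0,0,0.48,95],[0,0,-0.2,0,0,0.6,95],[0,0,-0.2,0,0,0.72,95],[0,0,-0.2,0,0,0.84,95],[0,0,-0.2,0,0,0.96,95],[0,0,-0.2,0,0,1.08,95],[0,0,-0.2,0,0,1.2,95],[0,0,-0.2,0,0,1.32,95],[0,0,-0.2,0,0,1.44,95],[0,0,-0.2,0,0,1.57,95],[0,0,-0.2,0,0,1.57,80],[0,0,-0.2,0,0,1.57,60],[0,0,-0.2,0,0,1.57,60],[0,0,-0.2,0,0,1.57,60],[0,0,-0.2,0,0,1.57,60]]' 25
```

```text
clock: 13.02
position: [0.449, -0.0529, 0.0227]
tcp_rot: [-0.0, 0.792, 0.61, 0.001]
wrist_force: [-0.6, 0.1, 6.5]
gripper_width: 0.686
```

```bash
python3 -m creep '[[0,0,-0.2,0,0,0,55],[0,0,-0.2,0,0,0,55],[0,0,-3,0,0,0,55],[0,0,-6,0,0,0,55],[0,0,-9,0,0,0,55],[0,0,-12,0,0,0,55],[0,0,-12,0,0,0,55],[0,0,-12,0,0,0,55]]' 45
python3 - <<'E'
from h import *
print(yaw(),rows([.533,.1225,.14],-.257))
c=capture("side");cv2.imwrite("pics/z8.png",cv2.resize(c["image"][110:250,270:430,::-1],None,fx=4,fy=4,interpolation=2))
E
```

```text
clock: 13.68
position: [0.4496, -0.0527, 0.1434]
tcp_rot: [0.001, 0.792, 0.61, 0.002]
wrist_force: [-0.2, 0.1, -1.6]
gripper_width: 0.67
-0.25872117430305924 (array([19.07,  3.58,  0.39]), array([ 0.003, -0.002, -0.002]))
```

View pics/z8.png

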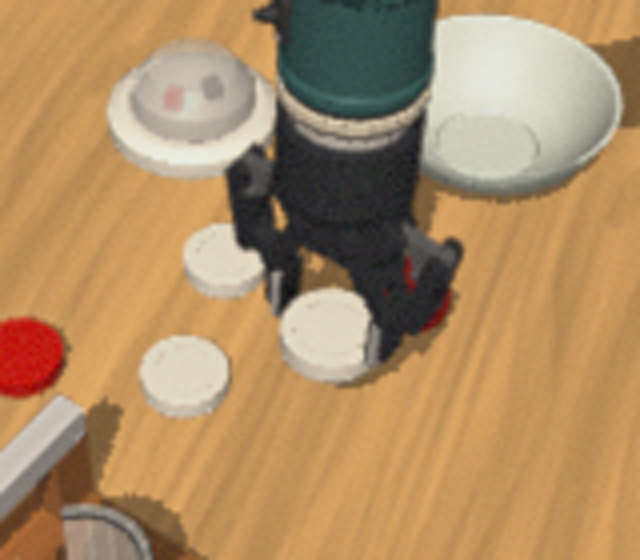

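```bash
python3 -m creep '[[3,0.6,0,0,0,0,55],[6,1.2,0,0,0,0,55],[9,1.8,0,0,0,0,55],[12,2.4,0,0,0,0,55],[15,2.9,0,0,0,0,55],[17,3.3,0,0,0,0,55],[19.1,3.6,0,0,0,0,55],[19.1,3.6,0,0,0,0,55],[19.1,3.6,0,0,0,0,55],[19.1,3.6,0,0,0,0,55]]' 45
python3 - <<'E'
from h import *
print(yaw(),rows([.533,.1225,.13],-.257))
for n,(r0,r1,c0,c1) in(("side",(210,310,230,350)),):
    c=capture(n);cv2.imwrite("pics/z9.png",cv2.resize(c["image"][r0:r1,c0:c1,::-1],None,fx=5,fy=5,interpolation=2))
E
```

```text
clock: 14.57
position: [0.5315, 0.1211, 0.1409]
tcp_rot: [-0.0, 0.793, 0.609, -0.002]
wrist_force: [-0.4, -0.1, -0.8]
gripper_width: 0.673
-0.26074566154138934 (array([0.17, 0.11, 1.09]), array([-0.002,  0.002, -0.004]))
```

View pics/z9.png

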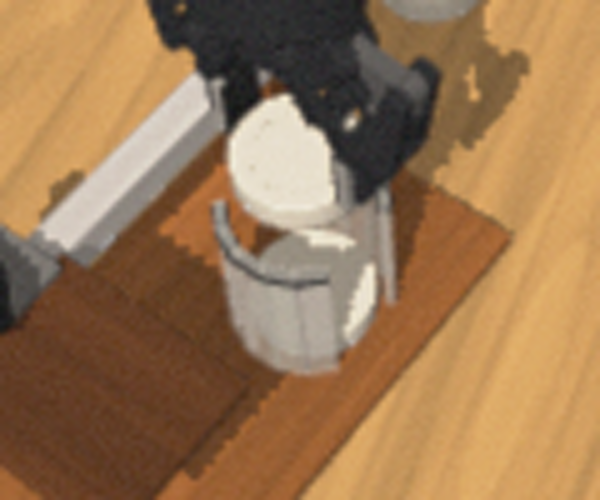

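```bash
python3 -m creep '[[0.15,0.1,0.5,0,0,0,55],[0.15,0.1,1,0,0,0,55],[0.15,0.1,1.5,0,0,0,55],[0.15,0.1,2,0,0,0,55],[0.15,0.1,2.3,0,0,0,55],[0.15,0.1,2.3,0,0,0,55]]' 45
python3 - <<'E'
from h import *
print(yaw(),rows([.533,.1225,.10],-.257))
for n,(r0,r1,c0,c1) in(("side",(210,310,230,350)),):
    c=capture(n);cv2.imwrite("pics/z10.png",cv2.resize(c["image"][r0:r1,c0:c1,::-1],None,fx=5,fy=5,interpolation=2))
E
```

```text
clock: 15.12
position: [0.5334, 0.1232, 0.1184]
tcp_rot: [-0.0, 0.793, 0.609, -0.001]
wrist_force: [-0.1, -0.3, -0.4]
gripper_width: 0.67
-0.26031548289625883 (array([-0.08, -0.02,  1.84]), array([-0.001,  0.001, -0.003]))
```

View pics/z10.png

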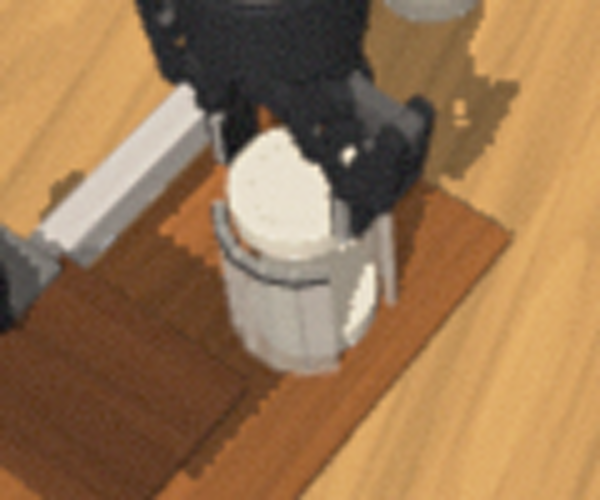

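```bash
python3 -m creep '[[-0.05,0,0.5,0,0,0,55],[-0.05,0,1,0,0,0,55],[-0.05,0,1.5,0,0,0,55],[-0.05,0,2,0,0,0,55],[-0.05,0,2,0,0,0,55]]' 45

```

```text
clock: 15.58
position: [0.5331, 0.1229, 0.0982]
tcp_rot: [-0.0, 0.793, 0.609, -0.001]
wrist_force: [-0.6, -0.5, -0.9]
gripper_width: 0.672
```

```bash
python3 -m creep '[[0,0,0.7,0,0,0,55],[0,0,1.4,0,0,0,55],[0,0,2.1,0,0,0,55],[0,0,2.8,0,0,0,55],[0,0,3.5,0,0,0,55],[0,0,4,0,0,0,55],[0,0,4.4,0,0,0,55],[0,0,4.5,0,0,0,55],[0,0,4.5,0,0,0,55]]' 45

```

```text
clock: 16.33
position: [0.5337, 0.1228, 0.054]
tcp_rot: [-0.0, 0.793, 0.609, -0.0]
wrist_force: [0.1, 0.6, -0.3]
gripper_width: 0.671
```

```bash
python3 -m creep '[[0,0,0.2,0,0,0,55],[0,0,0.4,0,0,0,55],[0,0,0.4,0,0,0,55],[0,0,0.4,0,0,0,75],[0,0,0.4,0,0,0,80],[0,0,0.4,0,0,0,80],[0,0,0.2,0,0,0,80],[0,0,-1,0,0,0,80],[0,0,-3,0,0,0,80],[0,0,-6,0,0,0,80],[0,0,-9,0,0,0,80],[0,0,-12,0,0,0,80],[0,0,-12,0,0,0,80]]' 45
python3 - <<'E'
from h import *
for r in checkers("side"):print(r)
for r in checkers("top"):print(r)
print(yaw(),rows([.555,-.083,.17],-.257))
for n,(r0,r1,c0,c1) in(("side",(210,310,230,350)),):
    c=capture(n);cv2.imwrite("pics/z11.png",cv2.resize(c["image"][r0:r1,c0:c1,::-1],None,fx=5,fy=5,interpolation=2))
E
```

```text
clock: 17.42
position: [0.5386, 0.1229, 0.1811]
tcp_rot: [0.002, 0.793, 0.609, 0.006]
wrist_force: [1.2, -0.2, -0.1]
gripper_width: 0.798
('red', 325, 22, 18, [371.3, 183.4], [0.4373, -0.205])
('white', 150, 22, 9, [513.0, 3.4], [0.1535, -1.5024])
('white', 286, 45, 27, [253.0, 105.5], [0.9103, -0.4045])
('white', 143, 32, 10, [275.2, 178.5], [0.6947, -0.1265])
('white', 434, 42, 43, [259.0, 238.8], [0.6438, 0.0734])
('white', 598, 29, 42, [291.3, 266.0], [0.5374, 0.1149])
('white', 128, 13, 15, [207.2, 290.8], [0.6881, 0.242])
('white', 121, 28, 19, [543.2, 304.0], [-0.0128, 0.0035])
('white', 244, 26, 29, [317.6, 375.0], [0.3901, 0.3191])
('white', 144, 21, 9, [288.7, 395.8], [0.4274, 0.3738])
('red', 350, 21, 21, [348.9, 156.1], [0.6658, -0.062])
('red', 393, 23, 22, [399.9, 240.2], [0.4386, -0.2096])
('white', 172, 25, 12, [294.9, 167.2], [0.6247, 0.0864])
('white', 314, 21, 20, [396.3, 192.3], [0.5698, -0.1966])
('white', 295, 21, 20, [355.9, 194.4], [0.5573, -0.0865])
('white', 228, 19, 20, [280.4, 197.3], [0.537, 0.1196])
-0.26027794712683167 (array([-19.42,   7.17,   0.64]), array([ 0.005, -0.003, -0.003]))
```

View pics/z11.png

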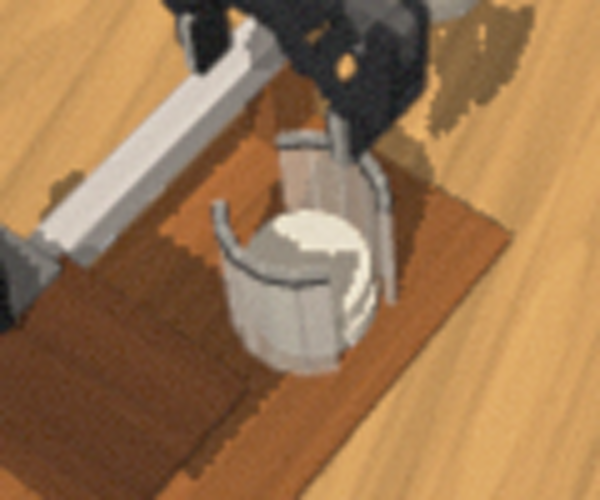

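```bash
python3 - <<'E'
from h import *
print(rows([.557,-.086,.15],1.312))
E
python3 -m creep '[[-3,1,0,0,0,-0.12,95],[-6,2,0,0,0,-0.24,95],[-9,3,0,0,0,-0.36,95],[-12,4,0,0,0,-0.48,95],[-15,5,0,0,0,-0.6,95],[-19.7,7.2,0,0,0,-0.72,95],[-19.7,7.2,0,0,0,-0.84,95],[-19.7,7.2,0,0,0,-0.96,95],[-19.7,7.2,0,0,0,-1.08,95],[-19.7,7.2,0,0,0,-1.2,95],[-19.7,7.2,0,0,0,-1.32,95],[-19.7,7.2,0,0,0,-1.44,95],[-19.7,7.2,0,0,0,-1.57,95],[-19.7,7.2,0,0,0,-1.57,95],[-19.7,7.2,0,0,0,-1.57,95]]' 25
python3 - <<'E'
from h import *
print(yaw(),rows([.557,-.086,.022],1.312))
print([r for r in checkers("side") if r[0]=="red" or .5<r[5][0]<.6])
E
```

```text
(array([-19.63,   7.54,   2.52]), array([ 0.   , -0.003,  1.57 ]))
clock: 18.82
position: [0.5523, -0.0862, 0.1735]
tcp_rot: [-0.001, 0.132, 0.991, -0.0]
wrist_force: [0.2, -0.0, 0.5]
gripper_width: 0.948
1.3061800083073092 (array([-0.47,  0.15, 15.15]), array([-0.   , -0.001, -0.006]))
[('red', 322, 21, 18, [371.3, 183.4], [0.4375, -0.2049]), ('red', 344, 22, 19, [274.6, 198.9], [0.6639, -0.0578]), ('white', 186, 15, 16, [328.9, 175.7], [0.5573, -0.1905]), ('white', 351, 22, 20, [315.7, 203.6], [0.5544, -0.0824]), ('white', 180, 19, 21, [295.4, 258.3], [0.5368, 0.0923]), ('white', 253, 21, 17, [286.8, 273.1], [0.5394, 0.1361])]
```

```bash
python3 -m creep '[[0,0,3,0,0,0,95],[0,0,6,0,0,0,95],[0,0,9,0,0,0,95],[0,0,12,0,0,0,95],[0,0,13.5,0,0,0,95],[0,0,14.5,0,0,0,95],[0,0,15.1,0,0,0,95],[0,0,15.1,0,0,0,80],[0,0,15.1,0,0,0,60],[0,0,15.1,0,0,0,60],[0,0,15.1,0,0,0,60],[0,0,15.1,0,0,0,60]]' 25
```

```text
clock: 19.87
position: [0.5535, -0.0859, 0.0243]
tcp_rot: [0.001, 0.13, 0.991, 0.0]
wrist_force: [0.6, 0.8, 2.9]
gripper_width: 0.681
```

```bash
python3 -m creep '[[0,0,0,0,0,0,80],[0,0,-0.1,0,0,0,90],[0,0,-0.1,0,0,0.12,95],[0,0,-0.1,0,0,0.24,95],[0,0,-0.1,0,0,0.36,95],[0,0,-0.1,0,0,0.48,95],[0,0,-0.1,0,0,0.6,95],[0,0,-0.1,0,0,0.72,95],[0,0,-0.1,0,0,0.84,95],[0,0,-0.1,0,0,0.96,95],[0,0,-0.1,0,0,1.08,95],[0,0,-0.1,0,0,1.2,95],[0,0,-0.1,0,0,1.32,95],[0,0,-0.1,0,0,1.44,95],[0,0,-0.1,0,0,1.57,95],[0,0,-0.1,0,0,1.57,80],[0,0,-0.1,0,0,1.57,60],[0,0,-0.1,0,0,1.57,60],[0,0,-0.1,0,0,1.57,60],[0,0,-0.1,0,0,1.57,60]]' 25
```

```text
clock: 21.53
position: [0.5529, -0.0857, 0.0247]
tcp_rot: [-0.0, 0.792, 0.61, 0.0]
wrist_force: [-1.4, 1.5, 4.8]
gripper_width: 0.683
```

```bash
python3 -m creep '[[0,0,-0.1,0,0,0,55],[0,0,-0.1,0,0,0,55],[0,0,-3,0,0,0,55],[0,0,-6,0,0,0,55],[0,0,-9,0,0,0,55],[0,0,-12,0,0,0,55],[0,0,-12,0,0,0,55],[0,0,-12,0,0,0,55]]' 45
python3 - <<'E'
from h import *
print(yaw(),rows([.533,.1225,.14],-.257))
c=capture("side");cv2.imwrite("pics/z12.png",cv2.resize(c["image"][110:250,230:430,::-1],None,fx=3,fy=3,interpolation=2))
E
```

```text
clock: 22.2
position: [0.5537, -0.0859, 0.1456]
tcp_rot: [0.001, 0.793, 0.61, 0.001]
wrist_force: [-0.3, 0.8, -1.3]
gripper_width: 0.665
-0.2592018393069798 (array([19.61, -7.34,  0.56]), array([ 0.003, -0.001, -0.002]))
```

View pics/z12.png

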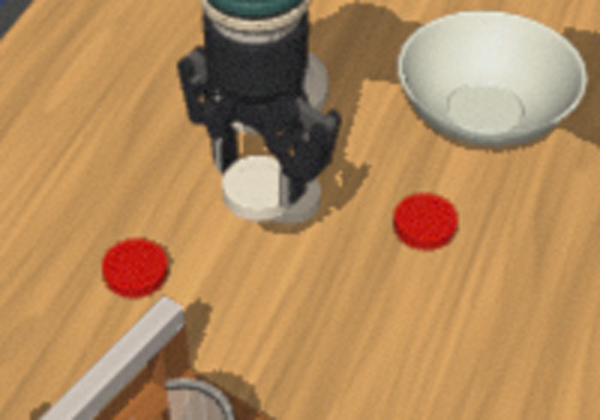

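```bash
python3 -m creep '[[3,-1.1,0,0,0,0,55],[6,-2.2,0,0,0,0,55],[9,-3.3,0,0,0,0,55],[12,-4.4,0,0,0,0,55],[15,-5.6,0,0,0,0,55],[17.5,-6.6,0,0,0,0,55],[19.6,-7.3,0,0,0,0,55],[19.6,-7.3,0,0,0,0,55],[19.6,-7.3,0,0,0,0,55],[19.6,-7.3,0,0,0,0,55],[19.6,-7.3,0,0,0,0,55]]' 45
python3 - <<'E'
from h import *
print(yaw(),rows([.533,.1225,.12],-.257))
E
```

```text
clock: 23.17
position: [0.5324, 0.1206, 0.1438]
tcp_rot: [0.0, 0.794, 0.609, -0.001]
wrist_force: [0.9, -0.1, 0.2]
gripper_width: 0.668
-0.2623117707371941 (array([0.2 , 0.01, 2.38]), array([-0.   ,  0.001, -0.005]))
```

```bash
python3 -m creep '[[0.15,0,0.5,0,0,0,55],[0.15,0,1,0,0,0,55],[0.15,0,1.5,0,0,0,55],[0.15,0,2,0,0,0,55],[0.15,0,2.3,0,0,0,55],[0.15,0,2.3,0,0,0,55],[0.15,0,2.3,0,0,0,55]]' 45
python3 - <<'E'
from h import *
print(yaw(),rows([.533,.1225,.068],-.257))
for n,(r0,r1,c0,c1) in(("side",(210,310,230,350)),):
    c=capture(n);cv2.imwrite("pics/z13.png",cv2.resize(c["image"][r0:r1,c0:c1,::-1],None,fx=5,fy=5,interpolation=2))
E
```

```text
clock: 23.75
position: [0.5329, 0.1235, 0.1211]
tcp_rot: [0.0, 0.793, 0.609, -0.0]
wrist_force: [0.3, -0.3, 0.3]
gripper_width: 0.664
-0.26029260316642583 (array([-0.1 ,  0.03,  5.31]), array([-0.   ,  0.   , -0.003]))
```

View pics/z13.png

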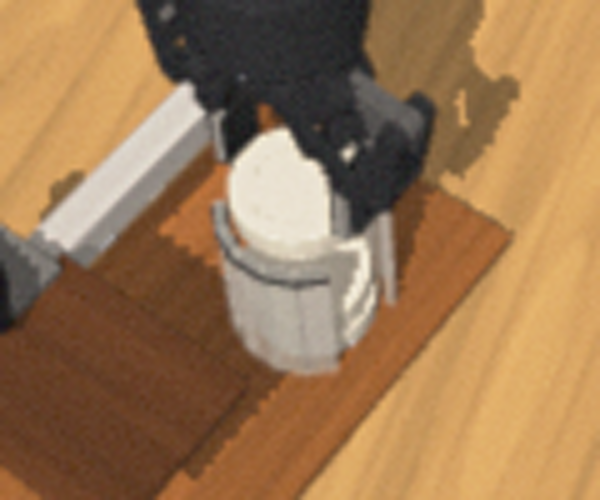

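```bash
python3 -m creep '[[-0.05,0,0.5,0,0,0,55],[-0.05,0,1,0,0,0,55],[-0.05,0,1.5,0,0,0,55],[-0.05,0,2,0,0,0,55],[-0.05,0,2.5,0,0,0,55],[-0.05,0,3.2,0,0,0,55],[-0.05,0,3.9,0,0,0,55],[-0.05,0,4.6,0,0,0,55],[-0.05,0,5,0,0,0,55],[-0.05,0,5.2,0,0,0,55],[-0.05,0,5.2,0,0,0,55]]' 45

```

```text
clock: 24.72
position: [0.5326, 0.123, 0.0687]
tcp_rot: [-0.0, 0.793, 0.609, -0.0]
wrist_force: [-0.3, -0.4, 0.1]
gripper_width: 0.666
```

```bash
python3 -m creep '[[0,0,0.1,0,0,0,55],[0,0,0.1,0,0,0,75],[0,0,0.1,0,0,0,80],[0,0,0.1,0,0,0,80],[0,0,0,0,0,0,80],[0,0,-1,0,0,0,80],[0,0,-3,0,0,0,80],[0,0,-6,0,0,0,80],[0,0,-9,0,0,0,80],[0,0,-11,0,0,0,80],[0,0,-11,0,0,0,80],[0,0,-11,0,0,0,80]]' 45
python3 - <<'E'
from h import *
for r in checkers("side"):
  if .35<r[5][0]<.7: print(r)
for n,(r0,r1,c0,c1) in(("side",(210,310,230,350)),):
    c=capture(n);cv2.imwrite("pics/z14.png",cv2.resize(c["image"][r0:r1,c0:c1,::-1],None,fx=5,fy=5,interpolation=2))
    cv2.imwrite("pics/s14.png",c["image"][:,:,::-1])
for r in checkers("top"):print(r)
print(rows([.567,-.196,.17],1.312))
E
```

```text
clock: 25.72
position: [0.5335, 0.1236, 0.1809]
tcp_rot: [0.0, 0.793, 0.61, 0.002]
wrist_force: [-0.5, -0.4, -0.2]
gripper_width: 0.798
('red', 323, 22, 18, [371.3, 183.4], [0.4374, -0.205])
('white', 130, 32, 9, [275.7, 179.2], [0.6921, -0.1245])
('white', 431, 43, 45, [258.9, 239.1], [0.6436, 0.0742])
('white', 756, 28, 42, [291.0, 263.6], [0.5406, 0.1093])
('white', 131, 13, 16, [207.2, 291.0], [0.6879, 0.2425])
('white', 259, 27, 29, [317.7, 375.1], [0.3899, 0.3192])
('white', 145, 21, 9, [288.6, 395.7], [0.4275, 0.3738])
('red', 349, 21, 21, [348.9, 156.2], [0.6658, -0.0619])
('red', 391, 23, 22, [399.9, 240.3], [0.4384, -0.2095])
('white', 206, 31, 13, [296.6, 167.7], [0.6236, 0.0815])
('white', 315, 21, 20, [396.2, 192.3], [0.5698, -0.1965])
('white', 272, 18, 20, [280.4, 196.1], [0.5403, 0.1198])
(array([-29.96,  11.58,   0.86]), array([-1.00e-03,  2.00e-03,  1.57e+00]))
```

View pics/z14.png

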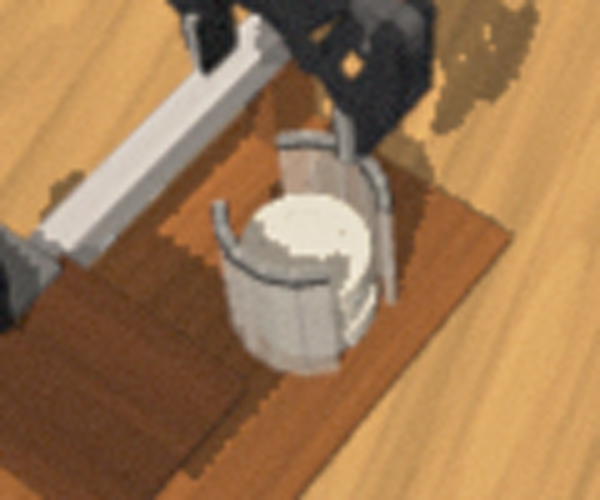

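View pics/s14.png

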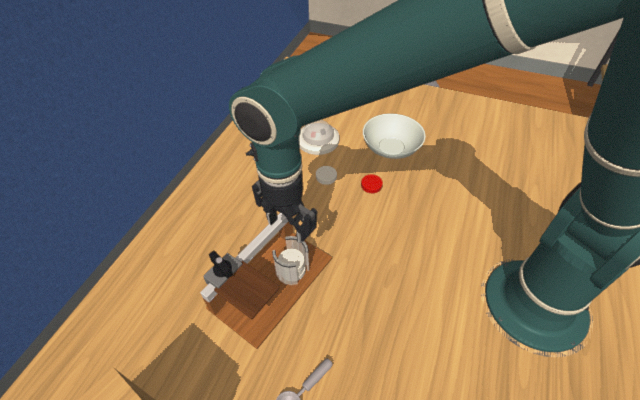

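```bash
python3 -m creep '[[-3,1.2,0,0,0,-0.12,95],[-6,2.4,0,0,0,-0.24,95],[-9,3.5,0,0,0,-0.36,95],[-12,4.6,0,0,0,-0.48,95],[-15,5.8,0,0,0,-0.6,95],[-18,7,0,0,0,-0.72,95],[-22,8.5,0,0,0,-0.84,95],[-26,10,0,0,0,-0.96,95],[-29.9,11.5,0,0,0,-1.08,95],[-29.9,11.5,0,0,0,-1.2,95],[-29.9,11.5,0,0,0,-1.32,95],[-29.9,11.5,0,0,0,-1.44,95],[-29.9,11.5,0,0,0,-1.57,95],[-29.9,11.5,0,0,0,-1.57,95],[-29.9,11.5,0,0,0,-1.57,95]]' 25
python3 - <<'E'
from h import *
print(yaw(),rows([.566,-.196,.023],1.312))
for n in("side","top"):
  for r in checkers(n):
    if .35<r[5][0]<.7: print(r)
c=capture("side");cv2.imwrite("pics/z15.png",cv2.resize(c["image"][110:250,230:430,::-1],None,fx=3,fy=3,interpolation=2))
E
```

```text
clock: 27.12
position: [0.5665, -0.1954, 0.1783]
tcp_rot: [-0.001, 0.132, 0.991, 0.0]
wrist_force: [-1.1, -0.7, -0.2]
gripper_width: 0.952
1.30624984396183 (array([ 0.  , -0.07, 15.53]), array([ 0.   , -0.002, -0.006]))
('red', 321, 21, 18, [371.2, 183.4], [0.4375, -0.205])
('red', 345, 22, 19, [274.6, 198.9], [0.6638, -0.0578])
('white', 630, 35, 30, [313.7, 140.1], [0.654, -0.3153])
('white', 301, 21, 18, [325.9, 174.6], [0.567, -0.1916])
('white', 515, 52, 50, [262.9, 234.9], [0.64, 0.0591])
('white', 307, 22, 30, [294.2, 257.6], [0.5402, 0.0915])
('white', 227, 21, 16, [286.7, 273.0], [0.5397, 0.1358])
('white', 180, 26, 27, [317.8, 374.8], [0.39, 0.3185])
('white', 123, 18, 8, [289.2, 395.8], [0.4265, 0.3736])
('red', 351, 21, 21, [348.9, 156.1], [0.6659, -0.062])
('white', 459, 60, 25, [287.5, 165.2], [0.6294, 0.1073])
('white', 264, 17, 24, [454.8, 170.4], [0.642, -0.3568])
('white', 191, 28, 22, [456.8, 182.5], [0.6077, -0.3624])
('white', 396, 23, 24, [277.9, 195.5], [0.5416, 0.1268])
('white', 138, 12, 15, [180.4, 232.0], [0.4252, 0.3809])
('white', 121, 22, 14, [201.6, 245.5], [0.3926, 0.3194])
```

View pics/z15.png

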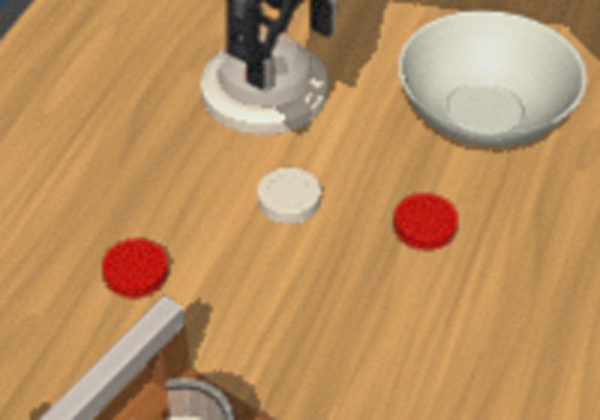

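```bash
python3 -m creep '[[0,0,3,0,0,0,95],[0,0,6,0,0,0,95],[0,0,9,0,0,0,95],[0,0,12,0,0,0,95],[0,0,13.5,0,0,0,95],[0,0,14.8,0,0,0,95],[0,0,15.4,0,0,0,95],[0,0,15.5,0,0,0,80],[0,0,15.5,0,0,0,60],[0,0,15.5,0,0,0,60],[0,0,15.5,0,0,0,60],[0,0,15.5,0,0,0,60]]' 25
```

```text
clock: 28.27
position: [0.5678, -0.1954, 0.0253]
tcp_rot: [0.001, 0.13, 0.992, -0.0]
wrist_force: [-0.8, -0.4, -0.2]
gripper_width: 0.678
```

```bash
python3 -m creep '[[0,0,0,0,0,0,80],[0,0,-0.1,0,0,0,90],[0,0,-0.1,0,0,0.12,95],[0,0,-0.1,0,0,0.24,95],[0,0,-0.1,0,0,0.36,95],[0,0,-0.1,0,0,0.48,95],[0,0,-0.1,0,0,0.6,95],[0,0,-0.1,0,0,0.72,95],[0,0,-0.1,0,0,0.84,95],[0,0,-0.1,0,0,0.96,95],[0,0,-0.1,0,0,1.08,95],[0,0,-0.1,0,0,1.2,95],[0,0,-0.1,0,0,1.32,95],[0,0,-0.1,0,0,1.44,95],[0,0,-0.1,0,0,1.57,95],[0,0,-0.1,0,0,1.57,80],[0,0,-0.1,0,0,1.57,60],[0,0,-0.1,0,0,1.57,60],[0,0,-0.1,0,0,1.57,60],[0,0,-0.1,0,0,1.57,60]]' 25
```

```text
clock: 29.93
position: [0.5672, -0.1951, 0.0257]
tcp_rot: [-0.0, 0.792, 0.61, 0.0]
wrist_force: [-1.3, 0.4, 5.2]
gripper_width: 0.677
```

```bash
python3 -m creep '[[0,0,-0.1,0,0,0,55],[0,0,-0.1,0,0,0,55],[0,0,-3,0,0,0,55],[0,0,-6,0,0,0,55],[0,0,-9,0,0,0,55],[0,0,-12,0,0,0,55],[0,0,-12,0,0,0,55],[0,0,-12,0,0,0,55]]' 45
python3 - <<'E'
from h import *
print(yaw(),rows([.533,.1225,.14],-.257))
c=capture("side");cv2.imwrite("pics/z16.png",cv2.resize(c["image"][110:250,230:430,::-1],None,fx=3,fy=3,interpolation=2))
E
```

```text
clock: 30.6
position: [0.568, -0.1956, 0.1466]
tcp_rot: [0.001, 0.793, 0.61, 0.001]
wrist_force: [-0.2, -0.0, -0.6]
gripper_width: 0.663
-0.2595067253203478 (array([ 29.84, -11.55,   0.64]), array([ 0.003, -0.   , -0.003]))
```

View pics/z16.png

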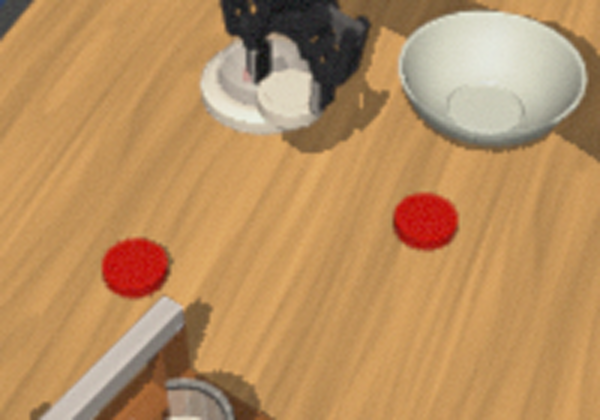

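```bash
python3 -m creep '[[3,-1.2,0,0,0,0,55],[6,-2.3,0,0,0,0,55],[9,-3.5,0,0,0,0,55],[12,-4.6,0,0,0,0,55],[15,-5.8,0,0,0,0,55],[18,-7,0,0,0,0,55],[21,-8.1,0,0,0,0,55],[24,-9.3,0,0,0,0,55],[27,-10.4,0,0,0,0,55],[28.5,-11,0,0,0,0,55],[29.8,-11.5,0,0,0,0,55],[29.8,-11.5,0,0,0,0,55],[29.8,-11.5,0,0,0,0,55],[29.8,-11.5,0,0,0,0,55]]' 45
python3 - <<'E'
from h import *
print(yaw(),rows([.533,.1225,.12],-.257))
E
```

```text
clock: 31.82
position: [0.5325, 0.1204, 0.145]
tcp_rot: [0.0, 0.794, 0.609, -0.0]
wrist_force: [0.6, -0.8, 0.1]
gripper_width: 0.659
-0.2622984337886899 (array([ 0.22, -0.01,  2.5 ]), array([ 0.   ,  0.001, -0.005]))
```

```bash
python3 -m creep '[[0.15,0,0.5,0,0,0,55],[0.15,0,1,0,0,0,55],[0.15,0,1.5,0,0,0,55],[0.15,0,2,0,0,0,55],[0.15,0,2.3,0,0,0,55],[0.15,0,2.3,0,0,0,55],[0.15,0,2.3,0,0,0,55]]' 45
python3 - <<'E'
from h import *
print(yaw(),rows([.533,.1225,.085],-.257))
for n,(r0,r1,c0,c1) in(("side",(210,310,230,350)),):
    c=capture(n);cv2.imwrite("pics/z17.png",cv2.resize(c["image"][r0:r1,c0:c1,::-1],None,fx=5,fy=5,interpolation=2))
E
```

```text
clock: 32.4
position: [0.5329, 0.1235, 0.1221]
tcp_rot: [0.0, 0.793, 0.609, -0.0]
wrist_force: [0.7, 0.5, 0.2]
gripper_width: 0.664
-0.26035544156144214 (array([-0.09,  0.03,  3.71]), array([-0.   ,  0.   , -0.003]))
```

View pics/z17.png

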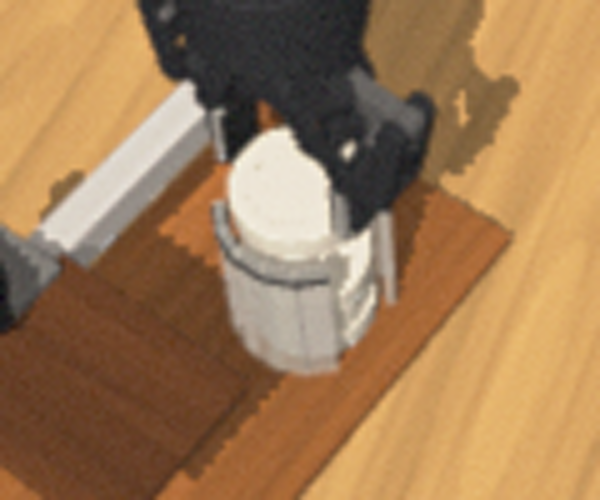

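```bash
python3 -m creep '[[-0.05,0,0.5,0,0,0,55],[-0.05,0,1,0,0,0,55],[-0.05,0,1.5,0,0,0,55],[-0.05,0,2,0,0,0,55],[-0.05,0,2.5,0,0,0,55],[-0.05,0,3,0,0,0,55],[-0.05,0,3.4,0,0,0,55],[-0.05,0,3.6,0,0,0,55],[-0.05,0,3.6,0,0,0,55]]' 45

```

```text
clock: 33.2
position: [0.5326, 0.1231, 0.0858]
tcp_rot: [-0.0, 0.793, 0.609, -0.0]
wrist_force: [-0.0, -0.1, -0.3]
gripper_width: 0.665
```

Now release, retreat, and head toward the red checker at about (0.664,-0.061).

```bash
python3 -m creep '[[0,0,0.1,0,0,0,55],[0,0,0.1,0,0,0,75],[0,0,0.1,0,0,0,80],[0,0,0.1,0,0,0,80],[0,0,0,0,0,0,80],[0,0,-1,0,0,0,80],[0,0,-3,0,0,0,80],[0,0,-6,0,0,0,80],[0,0,-9,0,0,0,80],[0,0,-9.5,0,0,0,80],[0,0,-9.5,0,0,0,80]]' 45
python3 - <<'E'
from h import *
for n,(r0,r1,c0,c1) in(("side",(210,310,230,350)),):
    c=capture(n);cv2.imwrite("pics/z18.png",cv2.resize(c["image"][r0:r1,c0:c1,::-1],None,fx=5,fy=5,interpolation=2))
for r in checkers("top"):print(r)
print(rows([.664,-.061,.18],1.312))
E
```

```text
clock: 34.12
position: [0.5342, 0.1235, 0.1838]
tcp_rot: [0.0, 0.793, 0.609, 0.002]
wrist_force: [-0.4, 0.1, 0.6]
gripper_width: 0.796
('red', 347, 21, 21, [348.9, 156.2], [0.6656, -0.0619])
('red', 386, 22, 22, [399.7, 240.3], [0.4383, -0.2092])
('white', 210, 32, 13, [296.9, 167.8], [0.6234, 0.0807])
('white', 316, 17, 22, [279.5, 194.2], [0.5454, 0.1228])
(array([-14.46,  17.46,   0.1 ]), array([-1.00e-03, -0.00e+00,  1.57e+00]))
```

View pics/z18.png

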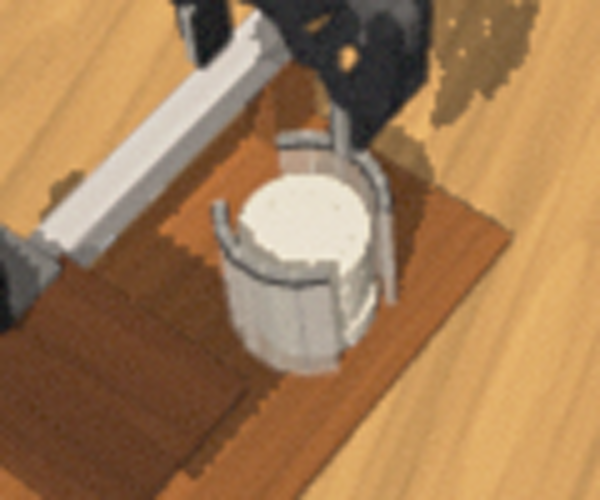

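```bash
python3 -m creep '[[-3,2,0,0,0,-0.12,95],[-6,5,0,0,0,-0.24,95],[-9,8,0,0,0,-0.36,95],[-12,11,0,0,0,-0.48,95],[-14.4,14,0,0,0,-0.6,95],[-14.4,17.4,0,0,0,-0.72,95],[-14.4,17.4,0,0,0,-0.84,95],[-14.4,17.4,0,0,0,-0.96,95],[-14.4,17.4,0,0,0,-1.08,95],[-14.4,17.4,0,0,0,-1.2,95],[-14.4,17.4,0,0,0,-1.32,95],[-14.4,17.4,0,0,0,-1.44,95],[-14.4,17.4,0,0,0,-1.57,95],[-14.4,17.4,0,0,0,-1.57,95],[-14.4,17.4,0,0,0,-1.57,95]]' 25
python3 - <<'E'
from h import *
print(yaw(),rows([.664,-.061,.024],1.312))
for n in("side","top"):
  for r in checkers(n):
    if r[0]=="red": print(r)
E
```

```text
clock: 35.47
position: [0.6632, -0.0608, 0.18]
tcp_rot: [-0.001, 0.132, 0.991, 0.0]
wrist_force: [0.1, 0.2, -0.3]
gripper_width: 0.947
1.306451673759586 (array([-0.12, -0.  , 15.6 ]), array([ 0.   , -0.002, -0.006]))
('red', 323, 21, 19, [371.2, 183.3], [0.4376, -0.2051])
('red', 342, 22, 19, [274.6, 198.9], [0.6639, -0.0579])
('red', 203, 16, 19, [352.3, 158.0], [0.661, -0.0716])
('red', 385, 22, 22, [399.8, 240.2], [0.4386, -0.2093])
```

```bash
python3 -m creep '[[0,0,3,0,0,0,95],[0,0,6,0,0,0,95],[0,0,9,0,0,0,95],[0,0,12,0,0,0,95],[0,0,13.5,0,0,0,95],[0,0,15,0,0,0,95],[0,0,15.6,0,0,0,95],[0,0,15.7,0,0,0,80],[0,0,15.7,0,0,0,60],[0,0,15.7,0,0,0,60],[0,0,15.7,0,0,0,60],[0,0,15.7,0,0,0,60]]' 25
```

```text
clock: 36.57
position: [0.6647, -0.0606, 0.0255]
tcp_rot: [0.001, 0.13, 0.992, 0.0]
wrist_force: [0.6, -0.9, 1.7]
gripper_width: 0.678
```

```bash
python3 -m creep '[[0,0,0,0,0,0,80],[0,0,-0.1,0,0,0,90],[0,0,-0.1,0,0,0.12,95],[0,0,-0.1,0,0,0.24,95],[0,0,-0.1,0,0,0.36,95],[0,0,-0.1,0,0,0.48,95],[0,0,-0.1,0,0,0.6,95],[0,0,-0.1,0,0,0.72,95],[0,0,-0.1,0,0,0.84,95],[0,0,-0.1,0,0,0.96,95],[0,0,-0.1,0,0,1.08,95],[0,0,-0.1,0,0,1.2,95],[0,0,-0.1,0,0,1.32,95],[0,0,-0.1,0,0,1.44,95],[0,0,-0.1,0,0,1.57,95],[0,0,-0.1,0,0,1.57,80],[0,0,-0.1,0,0,1.57,60],[0,0,-0.1,0,0,1.57,60],[0,0,-0.1,0,0,1.57,60],[0,0,-0.1,0,0,1.57,60]]' 25
```

```text
clock: 38.23
position: [0.6641, -0.0605, 0.0257]
tcp_rot: [-0.0, 0.792, 0.61, 0.0]
wrist_force: [-1.3, 0.6, 3.4]
gripper_width: 0.68
```

```bash
python3 -m creep '[[0,0,-0.1,0,0,0,55],[0,0,-0.1,0,0,0,55],[0,0,-3,0,0,0,55],[0,0,-6,0,0,0,55],[0,0,-9,0,0,0,55],[0,0,-12.5,0,0,0,55],[0,0,-12.5,0,0,0,55],[0,0,-12.5,0,0,0,55]]' 45
python3 - <<'E'
from h import *
print(yaw(),rows([.533,.1225,.145],-.257))
c=capture("side");cv2.imwrite("pics/z19.png",cv2.resize(c["image"][110:250,200:400,::-1],None,fx=3,fy=3,interpolation=2))
E
```

```text
clock: 38.9
position: [0.6651, -0.061, 0.1522]
tcp_rot: [0.001, 0.793, 0.61, 0.002]
wrist_force: [-0.2, 0.4, 0.5]
gripper_width: 0.663
-0.2597662296419096 (array([ 14.35, -17.48,   0.67]), array([ 0.004, -0.001, -0.003]))
```

View pics/z19.png

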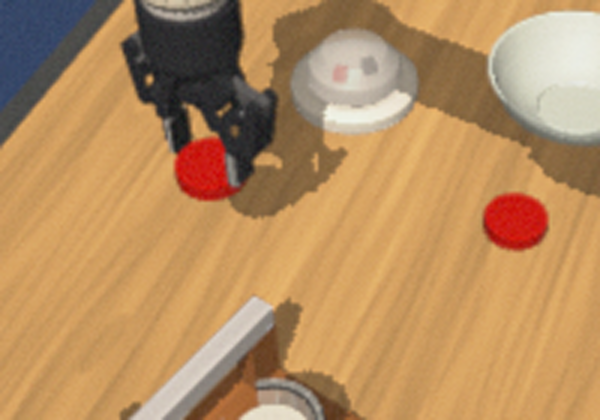

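```bash
python3 -m creep '[[2,-2.4,0,0,0,0,55],[4,-4.8,0,0,0,0,55],[6,-7.2,0,0,0,0,55],[8,-9.7,0,0,0,0,55],[10,-12,0,0,0,0,55],[12,-14.5,0,0,0,0,55],[13.5,-16.5,0,0,0,0,55],[14.3,-17.5,0,0,0,0,55],[14.3,-17.5,0,0,0,0,55],[14.3,-17.5,0,0,0,0,55],[14.3,-17.5,0,0,0,0,55]]' 45
python3 - <<'E'
from h import *
print(yaw(),rows([.533,.1225,.125],-.257))
E
```

```text
clock: 39.87
position: [0.5317, 0.1216, 0.1498]
tcp_rot: [0.0, 0.793, 0.609, -0.001]
wrist_force: [0.7, -0.4, 0.5]
gripper_width: 0.667
-0.2607586265115573 (array([0.12, 0.1 , 2.48]), array([ 0.   ,  0.001, -0.004]))
```

```bash
python3 -m creep '[[0.1,0.1,0.5,0,0,0,55],[0.1,0.1,1,0,0,0,55],[0.1,0.1,1.5,0,0,0,55],[0.1,0.1,2,0,0,0,55],[0.1,0.1,2.5,0,0,0,55],[0.1,0.1,2.6,0,0,0,55],[0.1,0.1,2.6,0,0,0,55]]' 45
python3 - <<'E'
from h import *
print(yaw(),rows([.533,.1225,.101],-.257))
for n,(r0,r1,c0,c1) in(("side",(210,310,230,350)),):
    c=capture(n);cv2.imwrite("pics/z20.png",cv2.resize(c["image"][r0:r1,c0:c1,::-1],None,fx=5,fy=5,interpolation=2))
E
```

```text
clock: 40.45
position: [0.5326, 0.123, 0.1238]
tcp_rot: [-0.0, 0.793, 0.609, -0.0]
wrist_force: [-0.2, 0.2, -0.7]
gripper_width: 0.661
-0.2603678043424652 (array([-0.03,  0.05,  2.28]), array([-0.001,  0.001, -0.003]))
```

View pics/z20.png

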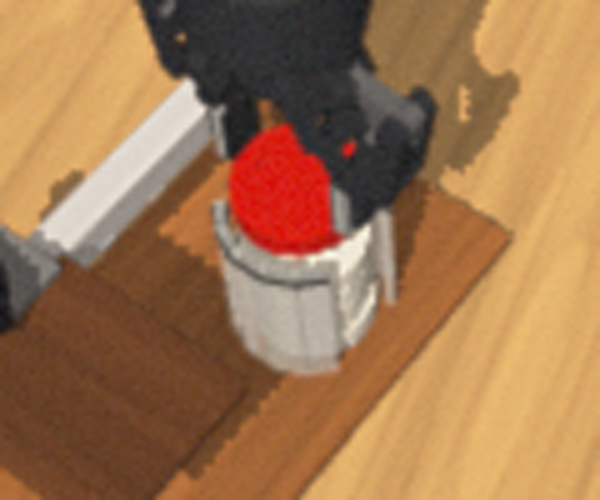

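```bash
python3 -m creep '[[0,0,0.4,0,0,0,55],[0,0,0.8,0,0,0,55],[0,0,1.2,0,0,0,55],[0,0,1.6,0,0,0,55],[0,0,2,0,0,0,55],[0,0,2.3,0,0,0,55],[0,0,2.3,0,0,0,55]]' 45

```

```text
clock: 41.08
position: [0.5324, 0.1231, 0.1006]
tcp_rot: [-0.0, 0.793, 0.609, -0.001]
wrist_force: [0.7, -0.5, -0.7]
gripper_width: 0.666
```

```bash
python3 -m creep '[[0,0,0.1,0,0,0,55],[0,0,0.1,0,0,0,75],[0,0,0.1,0,0,0,80],[0,0,0.1,0,0,0,80],[0,0,0,0,0,0,80],[0,0,-1,0,0,0,80],[0,0,-3,0,0,0,80],[0,0,-6,0,0,0,80],[0,0,-8,0,0,0,80],[0,0,-8,0,0,0,80]]' 45
python3 - <<'E'
from h import *
for n,(r0,r1,c0,c1) in(("side",(210,310,230,350)),):
    c=capture(n);cv2.imwrite("pics/z21.png",cv2.resize(c["image"][r0:r1,c0:c1,::-1],None,fx=5,fy=5,interpolation=2))
for n in("side","top"):
  for r in checkers(n): 
    if r[0]=="red": print(r)
print(rows([.438,-.209,.18],.0),rows([.438,-.209,.18],-1.57))
E
```

```text
clock: 41.92
position: [0.5353, 0.1231, 0.1857]
tcp_rot: [0.001, 0.793, 0.609, 0.003]
wrist_force: [0.6, -0.1, 0.3]
gripper_width: 0.803
('red', 324, 22, 18, [371.4, 183.4], [0.4372, -0.205])
('red', 490, 26, 23, [289.9, 252.1], [0.5563, 0.0811])
('red', 313, 18, 22, [279.1, 193.0], [0.5486, 0.124])
('red', 382, 22, 22, [399.7, 240.3], [0.4383, -0.209])
(array([-34.56,  -0.6 ,   0.12]), array([-0.   , -0.001, -0.26 ])) (array([-34.56,  -0.6 ,   0.12]), array([-1.00e-03, -0.00e+00,  1.31e+00]))
```

View pics/z21.png

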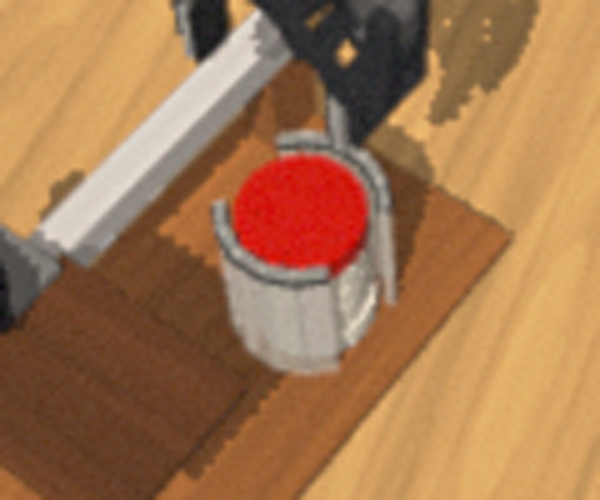

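```bash
python3 - <<'E'
from h import *
c=capture("side");
for z in(.074,.09,.106): print(proj(c,[.5328,.1228,z])+[1.5,.3])
E
python3 -m creep '[[-4,0,0,0,0,0,95],[-8,0,0,0,0,0,95],[-12,0,0,0,0,0,95],[-16,-0.2,0,0,0,0,95],[-20,-0.3,0,0,0,0,95],[-24,-0.4,0,0,0,0,95],[-28,-0.5,0,0,0,0,95],[-32,-0.6,0,0,0,0,95],[-34.6,-0.6,0,0,0,0,95],[-34.6,-0.6,0,0,0,0,95],[-34.6,-0.6,0,0,0,0,95],[-34.6,-0.6,0,0,0,0,95]]' 25
python3 - <<'E'
from h import *
print(yaw(),rows([.437,-.209,.024],-.257))
for n in("side","top"):
  for r in checkers(n):
    if r[0]=="red": print(r)
E
```

```text
[291.49088282 255.41448666]
[291.00713274 251.4869321 ]
[290.50936582 247.4455751 ]
clock: 43.12
position: [0.4379, -0.2088, 0.1806]
tcp_rot: [-0.001, 0.793, 0.61, -0.0]
wrist_force: [0.7, -0.3, -0.7]
gripper_width: 0.954
-0.2598191536741662 (array([-0.05, -0.05, 15.66]), array([-0.002, -0.   , -0.003]))
('red', 321, 21, 18, [371.2, 183.4], [0.4375, -0.205])
('red', 489, 26, 23, [289.9, 252.1], [0.5562, 0.0811])
('red', 425, 23, 23, [276.7, 192.3], [0.5503, 0.131])
```

```bash
python3 -m creep '[[0,0,3,0,0,0,95],[0,0,6,0,0,0,95],[0,0,9,0,0,0,95],[0,0,12,0,0,0,95],[0,0,13.5,0,0,0,95],[0,0,15,0,0,0,95],[0,0,15.6,0,0,0,95],[0,0,15.8,0,0,0,80],[0,0,15.8,0,0,0,60],[0,0,15.8,0,0,0,60],[0,0,15.8,0,0,0,55],[0,0,15.8,0,0,0,55],[0,0,15.7,0,0,0,55],[0,0,13,0,0,0,55],[0,0,9,0,0,0,55],[0,0,5,0,0,0,55],[0,0,4,0,0,0,55],[0,0,4,0,0,0,55]]' 45
python3 - <<'E'
from h import *
print(yaw(),rows([.425,-.377,.14],-.257))
c=capture("side");cv2.imwrite("pics/z22.png",cv2.resize(c["image"][90:250,250:450,::-1],None,fx=3,fy=3,interpolation=2))
for n in("side","top"): 
  c=capture(n)
  for r in mark_of(n,"bowl"): print(n,r["conf"],onz(c,r["position"],0))
E
```

```text
clock: 44.72
position: [0.44, -0.2102, 0.1441]
tcp_rot: [0.002, 0.793, 0.61, 0.002]
wrist_force: [-0.3, -0.1, -1.1]
gripper_width: 0.666
-0.2596999505455026 (array([-16.51,   2.83,   0.41]), array([ 0.006, -0.001, -0.003]))
side 0.95 [ 0.4332391  -0.38889247]
side 0.38 [ 0.46718527 -0.35577417]
top 0.61 [ 0.42555064 -0.37594608]
```

View pics/z22.png

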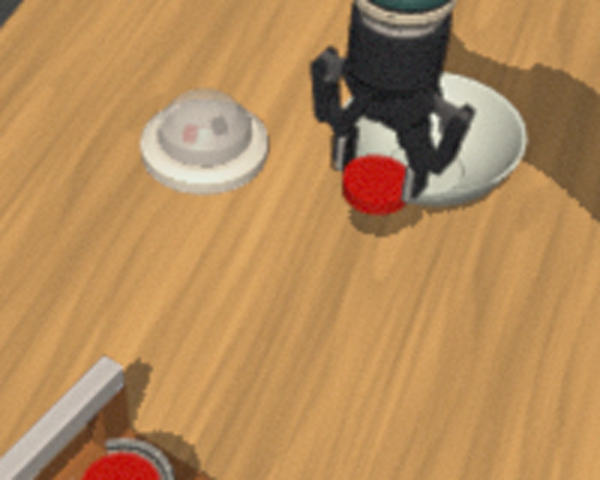

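```bash
python3 - <<'E'
from h import *
c=capture("top");print(onz(c,(470.5,247),.06))
c=capture("side");print(onz(c,(393.5,135.5),.06))
E
python3 -m creep '[[-3,0.5,0,0,0,0,55],[-6,1,0,0,0,0,55],[-9,1.5,0,0,0,0,55],[-12,2,0,0,0,0,55],[-14.5,2.5,0,0,0,0,55],[-16.5,2.8,0,0,0,0,55],[-16.5,2.8,0,0,0,0,55],[-16.5,2.8,0,0,0,0,55],[-16.5,2.8,0,0,0,0,55]]' 45
python3 - <<'E'
from h import *
c=capture("side");cv2.imwrite("pics/z23.png",cv2.resize(c["image"][90:250,250:450,::-1],None,fx=3,fy=3,interpolation=2))
E
```

```text
[ 0.42569733 -0.38209849]
[ 0.42272153 -0.36583708]
clock: 45.82
position: [0.4223, -0.3755, 0.1404]
tcp_rot: [-0.001, 0.793, 0.609, -0.0]
wrist_force: [-0.4, 0.4, -0.3]
gripper_width: 0.669
```

View pics/z23.png

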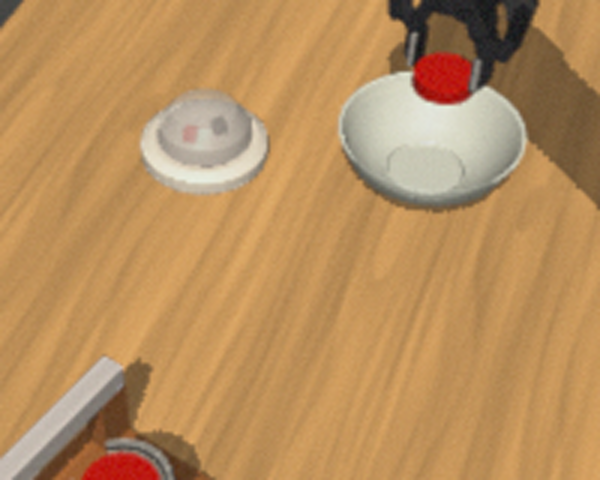

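```bash
python3 -m creep '[[0,0,2,0,0,0,55],[0,0,4,0,0,0,55],[0,0,6,0,0,0,55],[0,0,7.5,0,0,0,55],[0,0,8.3,0,0,0,55],[0,0,8.3,0,0,0,55]]' 45
python3 -m creep '[[0,0,0,0,0,0,75],[0,0,0,0,0,0,75],[0,0,0,0,0,0,75],[0,0,-2,0,0,0,75],[0,0,-5,0,0,0,75],[0,0,-9,0,0,0,75],[0,0,-13,0,0,0,75],[0,0,-13,0,0,0,75]]'
python3 - <<'E'
from h import *
c=capture("side");cv2.imwrite("pics/z24.png",cv2.resize(c["image"][90:300,200:450,::-1],None,fx=3,fy=2.8,interpolation=2))
R=np.array([[.9671,.2543],[-.2543,.9671]]) # mag->world th=-.257
k=np.array([.5328,.1226])+R@np.array([.076,.125]);print(k,yaw(),rows([*k,.20],1.17))
c=capture("top")
for r in mark_of("top","knob_grip"): print(r["conf"],onz(c,r["position"],.132))
for r in checkers("top"):print(r)
E
```

```text
clock: 46.37
position: [0.4223, -0.3749, 0.0567]
tcp_rot: [-0.001, 0.793, 0.61, -0.0]
wrist_force: [-0.0, 0.8, -0.4]
gripper_width: 0.667
clock: 47.03
position: [0.425, -0.38, 0.1958]
tcp_rot: [0.006, 0.793, 0.609, 0.002]
wrist_force: [1.1, -0.4, 0.2]
gripper_width: 0.75
[0.6380871 0.2241607] -0.2602018510885302 (array([63.72,  5.15, -0.81]), array([ 0.005,  0.008, -1.43 ]))
0.68 [0.64456247 0.21916016]
('red', 425, 23, 23, [276.7, 192.3], [0.5503, 0.131])
('white', 463, 60, 25, [287.6, 165.3], [0.6292, 0.1069])
('white', 140, 12, 15, [180.3, 232.1], [0.425, 0.381])
('white', 126, 23, 14, [201.9, 245.6], [0.3924, 0.3185])
```

View pics/z24.png

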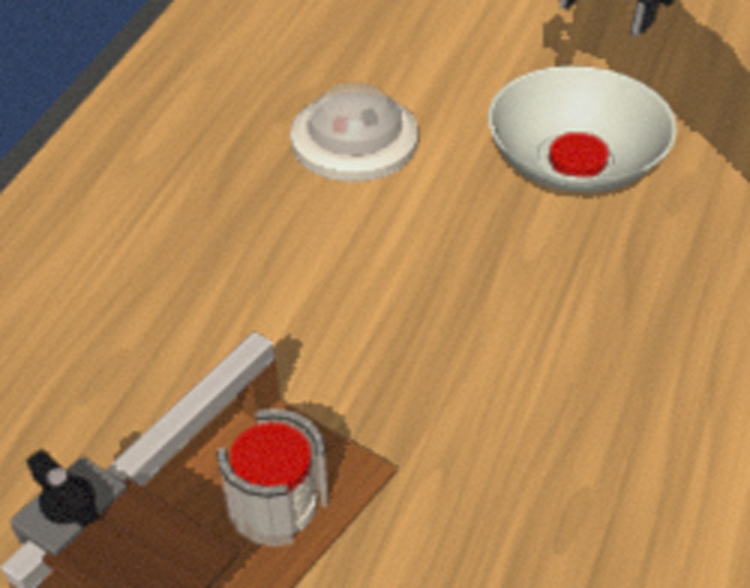

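```bash
python3 -m creep '[[4,0.3,-2,0,0,-0.1,75],[8,0.6,-2,0,0,-0.2,75],[12,1,-2,0,0,-0.3,75],[16,1.3,-2,0,0,-0.4,75],[20,1.6,-2,0,0,-0.5,75],[24,1.9,-2,0,0,-0.6,75],[28,2.2,-2,0,0,-0.7,75],[32,2.6,-2,0,0,-0.8,75],[36,2.9,-2,0,0,-0.9,75],[40,3.2,-2,0,0,-1,75],[44,3.5,-2,0,0,-1.1,75],[48,3.9,-2,0,0,-1.2,75],[52,4.2,-2,0,0,-1.3,70],[56,4.5,-2,0,0,-1.4,70],[60,4.9,-2,0,0,-1.43,70],[63.7,5.2,-2,0,0,-1.43,70],[63.7,5.2,-2,0,0,-1.43,70],[63.7,5.2,-2,0,0,-1.43,70],[63.7,5.2,-2,0,0,-1.43,70]]' 40
python3 - <<'E'
from h import *
print(yaw(),rows([.638,.2242,.135],1.17))
c=capture("side");cv2.imwrite("pics/z25.png",cv2.resize(c["image"][170:330,170:370,::-1],None,fx=3,fy=3,interpolation=2))
c=capture("top");cv2.imwrite("pics/top25.png",c["image"][:,:,::-1])
E
```

```text
clock: 48.82
position: [0.636, 0.2248, 0.2065]
tcp_rot: [-0.001, 0.199, 0.98, -0.001]
wrist_force: [0.7, -0.0, 0.1]
gripper_width: 0.699
1.1692921441026665 (array([-0.22,  0.04,  7.15]), array([-0.003, -0.002, -0.001]))
```

View pics/z25.png

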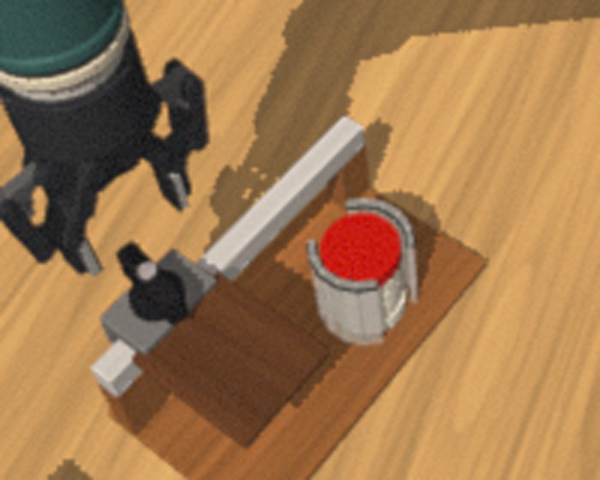

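View pics/top25.png

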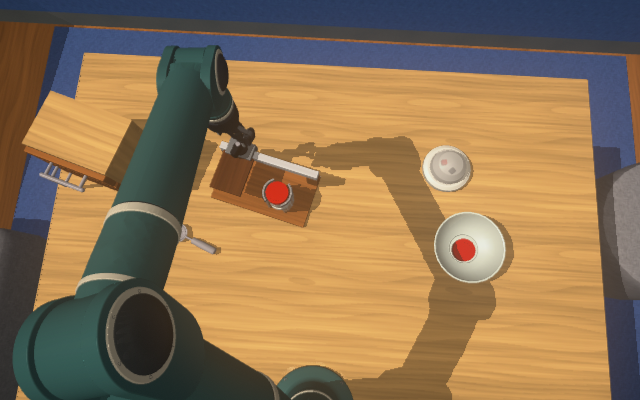

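```bash
python3 -m creep '[[-0.1,0,2,0,0,0,60],[-0.1,0,4,0,0,0,60],[-0.1,0,5.5,0,0,0,60],[-0.1,0,6.5,0,0,0,60],[-0.1,0,7.1,0,0,0,60],[-0.1,0,7.1,0,0,0,60],[-0.1,0,7.1,0,0,0,40],[-0.1,0,7.1,0,0,0,20],[-0.1,0,7.1,0,0,0,10],[-0.1,0,7.1,0,0,0,10],[-0.1,0,7.1,0,0,0,10],[-0.1,0,7.1,0,0,0,10]]' 50
python3 - <<'E'
from h import *
p,R,s=pose();d=-np.array([np.sin(.257),np.cos(.257),0])
print(yaw(),R.inv().apply(d*.10)*100,s['torque'])
E
```

```text
clock: 49.92
position: [0.6377, 0.224, 0.1386]
tcp_rot: [-0.0, 0.2, 0.98, -0.0]
wrist_force: [-4.5, -4.4, 5.6]
gripper_width: 0.175
1.1675540015085566 [-1.45721569e+00 -9.89325368e+00  7.35814576e-03] [-0.79816444  0.76865158 -0.49198084]
```

```bash
python3 -m creep '[[-0.07,-0.5,0,0,0,0,10],[-0.22,-1.5,0,0,0,0,10],[-0.44,-3,0,0,0,0,10],[-0.66,-4.5,0,0,0,0,10],[-0.88,-6,0,0,0,0,10],[-1.1,-7.5,0,0,0,0,10],[-1.32,-9,0,0,0,0,10],[-1.54,-10.5,0,0,0,0,10],[-1.69,-11.5,0,0,0,0,10],[-1.76,-12,0,0,0,0,10],[-1.76,-12,0,0,0,0,10],[-1.76,-12,0,0,0,0,10]]' 50
```

```text
clock: 50.92
position: [0.6067, 0.1064, 0.1385]
tcp_rot: [-0.0, 0.2, 0.98, 0.0]
wrist_force: [-3.5, -0.8, 9.0]
gripper_width: 0.18
```

```bash
python3 -m creep '[[-0.03,-0.2,0,0,0,0,10],[-0.06,-0.4,0,0,0,0,10],[-0.09,-0.6,0,0,0,0,10],[-0.12,-0.8,0,0,0,0,10],[-0.12,-0.8,0,0,0,0,10],[-0.12,-0.8,0,0,0,0,10]]' 50
```

```text
clock: 51.42
position: [0.6057, 0.1027, 0.1386]
tcp_rot: [0.001, 0.199, 0.98, 0.002]
wrist_force: [-0.1, 7.2, 5.8]
gripper_width: 0.181
```

```bash
python3 -m creep '[[0,0,0,0,0,0.1,10],[0,0,0,0,0,0.2,10],[0,0,0,0,0,0.3,10],[0,0,0,0,0,0.4,10],[0,0,0,0,0,0.5,10],[0,0,0,0,0,0.6,10],[0,0,0,0,0,0.7,10],[0,0,0,0,0,0.8,10],[0,0,0,0,0,0.9,10],[0,0,0,0,0,1.0,10],[0,0,0,0,0,1.1,10],[0,0,0,0,0,1.2,10],[0,0,0,0,0,1.3,10],[0,0,0,0,0,1.35,10],[0,0,0,0,0,1.35,10]]' 60
python3 - <<'E'
from h import *
p,R,s=pose();print(yaw()+.257,s['torque'],s['wrist_force'])
E
```

```text
clock: 52.67
position: [0.6059, 0.1029, 0.1389]
tcp_rot: [-0.001, 0.767, 0.641, 0.002]
wrist_force: [-0.8, 6.7, 9.7]
gripper_width: 0.178
0.07797285954608968 [1.30287064 0.34125489 0.04288428] [-0.84337142  6.71767879  9.65568834]
```

```bash
python3 -m creep '[[0,0,0,0,0,0.05,10],[0,0,0,0,0,0.1,10],[0,0,0,0,0,0.15,10],[0,0,0,0,0,0.17,10],[0,0,0,0,0,0.17,10],[0,0,0,0,0,0.17,10]]' 60
python3 - <<'E'
from h import *
p,R,s=pose();print(yaw()+.257,s['torque'],s['wrist_force'])
E
```

```text
clock: 53.17
position: [0.6057, 0.1023, 0.139]
tcp_rot: [-0.001, 0.817, 0.576, 0.001]
wrist_force: [-2.5, 5.1, 10.6]
gripper_width: 0.176
-0.08510713425622884 [0.83881554 0.47222592 1.46735648] [-2.45675062  5.11991067 10.59591986]
```

```bash
python3 -m creep '[[0,0,0,0,0,0,30],[0,0,0,0,0,0,50],[0,0,0,0,0,0,60],[0,0,0,0,0,0,60],[0,0,-2,0,0,0,60],[0,0,-5,0,0,0,60],[0,0,-9,0,0,0,60],[0,0,-12,0,0,0,60],[0,0,-12,0,0,0,60],[20,0,-12,0,0,0,60],[20,0,-12,0,0,0,60],[20,0,-12,0,0,0,60],[20,0,-12,0,0,0,60],[20,0,-12,0,0,0,60],[20,0,-12,0,0,0,60],[20,0,-12,0,0,0,60],[20,0,-12,0,0,0,60]]' 50
python3 - <<'E'
from h import *
c=capture("side");cv2.imwrite("pics/z26.png",cv2.resize(c["image"][190:320,190:350,::-1],None,fx=4.5,fy=4.5,interpolation=2));cv2.imwrite("pics/s26.png",c["image"][:,:,::-1])
c=capture("top");im=c["image"];cv2.imwrite("pics/t26.png",cv2.resize(im[120:240,200:340,::-1],None,fx=5,fy=5,interpolation=2))
E
```

```text
clock: 54.58
position: [0.6735, 0.2868, 0.2564]
tcp_rot: [0.0, 0.82, 0.573, -0.001]
wrist_force: [0.2, -0.6, -0.2]
gripper_width: 0.599
```

View pics/z26.png

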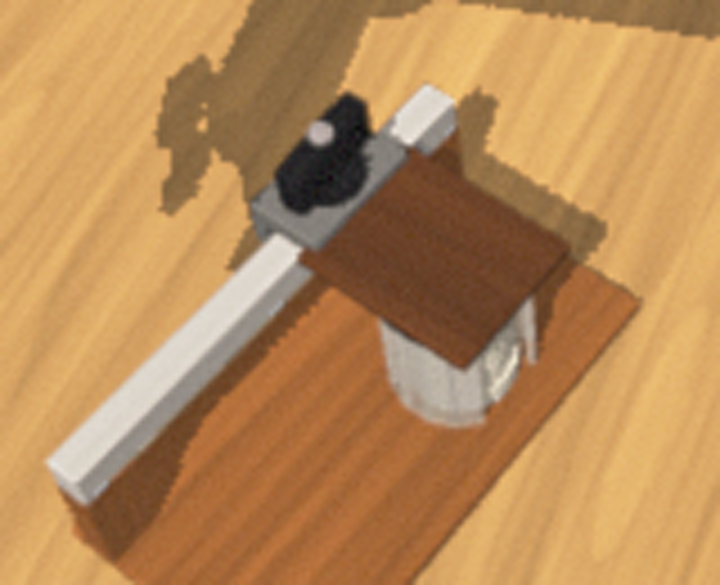

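View pics/t26.png

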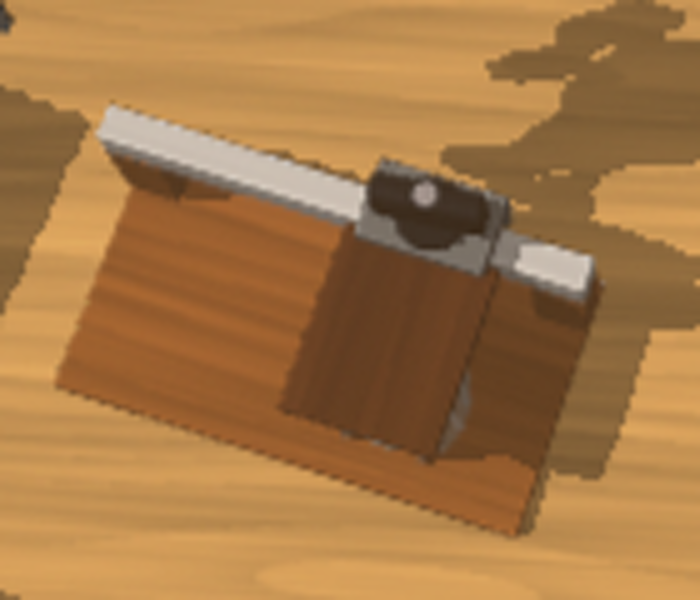

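View pics/s26.png

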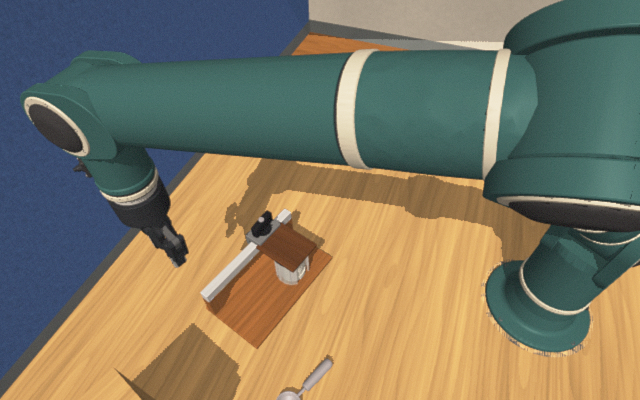

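```bash
python3 - <<'E'
from h import *
c=capture("top");cv2.imwrite("pics/t27.png",c["image"][:,:,::-1])
for t,z in(("dice_popper",0),("teaspoon",0),("bowl",0),("knob_grip",.132),("cover_mid",.106)):
    print(t,[(round(r["conf"],2),np.round(onz(c,r["position"],z),3).tolist()) for r in mark_of("top",t)])
E
```

```text
dice_popper [(0.59, [0.642, -0.332])]
teaspoon [(0.55, [0.404, 0.347])]
bowl [(0.64, [0.43, -0.376]), (0.53, [0.405, 0.342])]
knob_grip [(0.75, [0.606, 0.104])]
cover_mid [(0.96, [0.539, 0.12])]
```

View pics/t27.png

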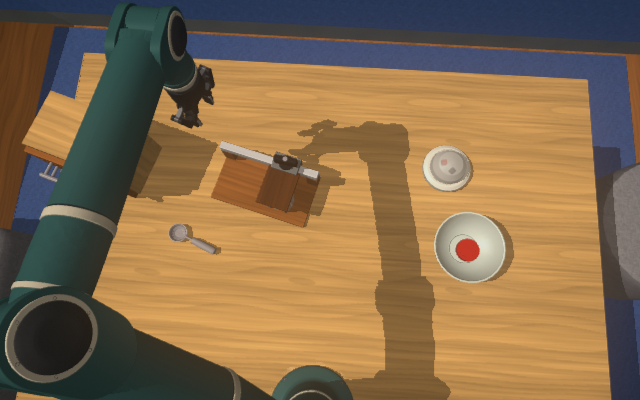

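```bash
python3 -c "
from rig import robot
print(robot.finish_job())"
```

```text
the job is handed in; nothing more can be done
None
```

I loosened the knob and slid the cover aside. Four checkers went onto the one already in the tube, making five, and the leftover red one went in the glass bowl. Then I slid the cover shut and turned the knob tight. The job was handed in at about 55 s.

**Stack:** the last look before closing put the top at about 90 mm, level with the black line, and lying flat.

**Cover and knob:**
- The cover travelled 125.4 mm back and came up against its end stop. The knob was found at (0.606, 0.104), against a predicted (0.606, 0.103).
- The knob was turned until the wrist torque rose to about 1.5 N m at the tight stop. I judged it tight from that and did not re-measure the bar's angle after letting go.

**Other things:** in the last picture the bowl is upright with the red checker inside. The popper and spoon are where they were, to within the networks' scatter of about 7 mm. No other checkers showed on the table.

**Mismatches:**
- The side camera read 2 to 3 mm off the grasp positions, so I corrected for it.
- The checker in the bowl showed about 5 pixels from its place in an earlier picture, but it is still in the bowl.

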